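# Load battery packs and clamp the tray in the test bay

### The job

Clear the flat bit case out of the roller track's bay into the open steel bin, and stand every battery pack upright in a pocket of the blue tray, one to a pocket. Then push the loaded tray along the rollers until it is fully home against the stop, and after that swing the ratchet lever back and forth until the clamp's rubber pad is pressed firmly back on its springs against the tray; finish with the lever swung back to its rest end nearest the robot and let go. Move the clamp only by its lever, and leave the drill, the screwdriver and the mug alone.

Things in the scene. Friction and masses are not known exactly. Their poses are not given: they have to be found in the camera images.
- station: Roller track along its own y; clamp on its -x (robot) side. Origin: mid-track on the bench top. 12 rollers across x (22 mm dia, 43 mm pitch), tops 47 mm above the bench. Fences 12 mm thick, inner faces x = +-82 mm, tops 75 mm high; far one y -255..245, near one y -255..105 (open beside the bay). Stop plate 85 mm high at the +y end, face at y = 240 mm; -y end open.
- bay (a point): Where the tray's origin is when the tray is home against the stop: (0, 171, 47) mm in the station's frame; axes as the station's. Pushing the tray in +y brings it there; the 5 rollers of the bay are lightly braked, so there it takes 5 to 10 N and the tray stays where it is left.
- tray: Blue tray, 156 (x) by 138 (y) by 30 mm high, 0.45 kg, on the rollers with 4 mm play to each fence, axes about parallel to the station's. Origin: centre of its underside. Four pockets, centres x = +-37, y = +-33 mm, each 50 (x) by 60 (y) mm, floor 6 mm above the underside, walls and webs rising to 30 mm; the web between the two x rows is 24 mm thick.
- pack0: Loose black battery pack, a block 40 (x) by 50 (y) by 54 mm high, heavy at its foot, with a grey band near its foot and contacts on top, about 0.24 kg, standing on the bench at the start. Origin: centre of its underside, z up. May be absent.
- pack1: Loose black battery pack, a block 40 (x) by 50 (y) by 54 mm high, heavy at its foot, with a grey band near its foot and contacts on top, about 0.24 kg, standing on the bench at the start. Origin: centre of its underside, z up. May be absent.
- pack2: Loose black battery pack, a block 40 (x) by 50 (y) by 54 mm high, heavy at its foot, with a grey band near its foot and contacts on top, about 0.24 kg, standing on the bench at the start. Origin: centre of its underside, z up. May be absent.
- pack3: Loose black battery pack, a block 40 (x) by 50 (y) by 54 mm high, heavy at its foot, with a grey band near its foot and contacts on top, about 0.24 kg, standing on the bench at the start. Origin: centre of its underside, z up. May be absent.
- bit_case: Loose flat grey bit case, 56 (x) by 100 (y) by 28 mm high, about 0.18 kg, lying on the rollers in the bay at the start. Origin: centre of its underside.
- bin: Fixed open steel bin, 150 (x) by 170 (y) by 40 mm high, walls and floor about 4 mm. Origin: centre of its underside, on the bench.
- lever_hub (a point): Point on the vertical axis of the lever (and of the ratchet wheel below it), 95 mm above the bench, at (-175, 171) mm in the station's frame.
- lever_grip (a point): On the axis of the lever's upright grip, a black round pin 20 mm in diameter standing from 52 to 116 mm above the bench, 140 mm from the hub; this point is 95 mm above the bench. The blue lever arm's top is 53 mm above the bench.
- lever (a joint): Lever angle, 0 to 1.1 rad, level swing about the hub, growing clockwise seen from above. Seen from the hub the grip lies 0.55 rad counter-clockwise of the station's +y at 0 (rest end, towards the robot) and 0.55 rad clockwise of it at 1.1 (towards the track). Stays where left. 0 to 1.1 drives the wheel; back clicks over the teeth. The grip needs about 3 to 5 N.
- wheel (a joint): Steel ratchet wheel under the lever, 16 saw teeth (0.393 rad a notch), radius 53 mm; a full forward swing turns it two notches clockwise. Stiff, stays where left; the lever cannot wind it back. Drives the clamp jaw towards the track 10.2 mm per rad. Reads its angle from fully open; the jaw meets its end stop at 5.1 rad, then the lever goes no further forward.
- pad (a joint): How far the clamp's rubber pad is pushed back on its springs into the jaw: 0 when free, up to 0.013 m. It grows only once the pad bears on the tray; springs 0.8 N per mm. Firmly pressed means more than 0.004 m.
- pad_face (a point): Middle of the pad's face (66 wide by 26 mm high, 66 mm above the bench), which moves in the station's +x towards the tray in the bay. About 27 to 35 mm short of the tray at the start.
- drill: Bystander: cordless drill standing on its battery, about 190 mm high. Leave it alone.
- screwdriver: Bystander: screwdriver lying on the bench off the open end of the track, under 40 mm high. Leave it alone.
- mug: Bystander: white mug, 85 mm high. Leave it alone.

How it is judged:
On the way, in this order (a step that is already met when the one before it is completed fails the run):
1. every battery pack stands in a pocket of the tray (z of pack0 in the frame of tray between 0 and 0.012 m and x of pack0 in the frame of tray between -0.07 and 0.07 m and y of pack0 in the frame of tray between -0.064 and 0.064 m and angle between each of pack0, pack1, pack2, pack3's own z axis and vertical below 0.15 rad and z of pack1 in the frame of tray between 0 and 0.012 m and x of pack1 in the frame of tray between -0.07 and 0.07 m and y of pack1 in the frame of tray between -0.064 and 0.064 m and z of pack2 in the frame of tray between 0 and 0.012 m and x of pack2 in the frame of tray between -0.07 and 0.07 m and y of pack2 in the frame of tray between -0.064 and 0.064 m and z of pack3 in the frame of tray between 0 and 0.012 m and x of pack3 in the frame of tray between -0.07 and 0.07 m and y of pack3 in the frame of tray between -0.064 and 0.064 m), for 0.2 s.
2. the tray, still loaded, is home against the stop (all of step 1 and y of tray in the frame of bay between -0.006 and 0.006 m and x of tray in the frame of bay between -0.012 and 0.012 m and z of tray in the frame of bay between -0.006 and 0.006 m), for 0.2 s.
3. the clamp pad is pressed back on its springs against the tray (value of joint pad above 0.004 m and y of tray in the frame of bay between -0.006 and 0.006 m and x of tray in the frame of bay between -0.012 and 0.012 m and z of tray in the frame of bay between -0.006 and 0.006 m), for 0.2 s.
At the end, for the whole second after the job is handed in: every pack upright in a tray pocket (underside within 6 mm of the pocket floor), the tray within 6 mm of home along the track and 12 mm across it, the pad pressed back more than 4 mm, the bit case in the bin, the lever within 0.15 rad of its rest end, everything at rest (all of step 1 and all of step 3 and x of bit_case in the frame of bin between -0.06 and 0.06 m and y of bit_case in the frame of bin between -0.07 and 0.07 m and z of bit_case in the frame of bin below 0.03 m and height (world z) of bit_case above -0.01 m and linear speed of each of pack0, pack1, pack2, pack3, tray, bit_case below 0.03 m/s and value of joint lever below 0.15 rad); the robot touches nothing.
It fails at once if the cordless drill is moved more than 3 cm (distance of drill from where it was at the start of the episode above 0.03 m).
It fails at once if the screwdriver is moved more than 3 cm (distance of screwdriver from where it was at the start of the episode above 0.03 m).
It fails at once if the mug is moved more than 3 cm (distance of mug from where it was at the start of the episode above 0.03 m).
It fails at once if the robot pushes the clamp pad or the ratchet wheel directly (contact force between the fingers and pad_c0 above 4 N or contact force between the fingers and jaw_c0 above 4 N or contact force between the fingers and wheel_c0 above 4 N).
Of pack0, pack1, pack2, pack3 only 2 to 4 are there at a start; the rules pass over those that are not, and their reading is None.
At some moment in a run one of pack0, pack1, pack2, pack3, bit_case may be knocked a few centimetres aside while the robot is not near it.
It also fails if it takes over 210 s, if anything falls off the work surface, if the arm or the gripper's body presses on something with over 40 N, if the wrist force passes 120 N, or if a joint passes its speed limit or range.

### The arm

A 6-joint arm with a two-finger parallel gripper is mounted at the origin on the work surface. World frame = base frame: x ahead of the robot, y to its left, z up, the work surface at z = 0. Lengths are in m, angles in rad, forces in N, time in s.
With the tool pointing down it reaches from about 0.325 to 0.85 m from the base axis. Payload 4.4 kg.
Tool frame: the origin (TCP) lies midway between the tips of the shut fingers; the grasp point (between the pads) lies bot.tcp_to_grasp behind it (bot.tcp_to_grasp is the distance from the TCP to the grasp point, in m); z points along the fingers, y is the line along which they close (so a half turn about z gives the same grasp; the last joint's range is limited). The gripper opens to 94 mm and grips with 3 to 60 N. Pads are 16 mm wide; open, the fingers measure 119 mm over their backs; the gripper's body (75 mm by 177 mm) begins 78 mm behind the grasp point.
Start: joints at [-1.369, 0.207, 1.542, -0, 1.393, -0.15], TCP at [0.198, -0.54, 0.205] pointing down, gripper open.
Joint ranges: [-2.73, 2.73], [-0.86, 2.22], [0.23, 2.46], [-1.11, 4.25], [0.08, 2.63], [-2.82, 2.82]. Speed limits (rad/s): [2.79, 2.79, 3.14, 3.14, 3.14, 3.14].

### API

Orientations are given as a unit quaternion [w, x, y, z].
In Python, from station import bot gives the robot as it stands.
- The arm moves only by the tool arm_command, never from a script. Its argument "steps" is a list of rows, each a list of 3 entries, a list of its own where there are three numbers: the finger opening in m, from 0 to 0.094, then the shift along the tool's x, y, z in m, then the turn, a rotation vector about the tool's x, y, z in degrees. In form: [[grip, [x, y, z], [ax, ay, az]], ...]. A call has 1 to 5 rows; each row shifts and turns the commanded pose from where the row before left it, along the tool's axes as they then stand; what a row does not reach is not made up. A row lasts 1/8 s, in which the tool goes at most 62.5 mm and 10.7 degrees, less where a joint would pass 70% of its speed; a pose out of reach is approached as far as the arm can. A call with a gripper value outside its range is refused whole. The fingers move at their own pace and stop on an object; "squeeze" is the grip in N (left out, the last holds). Time passes only in rows, so rows that do not move let the fingers close. It gives the time, the measured TCP pose, the force, the opening and the grip force at its end, in the units of the state.
- bot.get_state(): the state, without advancing time (a new reading comes with each control period).
- bot.capture(name): name is "scene" or "top"; returns (picture, depth): 400x640x3 uint8, red, green, blue; 400x640 float32, m along the optical axis (not along the pixel's ray), 0 where there is no reading.
- bot.camera_info(name): a dict with "fx", "fy", "cx", "cy" (pixels), "D" ([k1, k2, p1, p2, k3] as OpenCV has them; the pictures are not rectified), "rvec" (rotation vector, rad) and "tvec" (3), from world to camera coordinates, as OpenCV has them. Camera axes: x right, y down, z forward; pixel columns grow to the right and rows downward; lengths in m; the calibration is good to about 2 mm. A picture is of the moment at which its call begins. camera_info takes no time and is no camera call.
- bot.hand_in(): hands the job in; it is judged then, once.
Trained networks look in the newest picture that a camera, given by its name, has taken for a name from the list of things; names that differ only in an ending like _2 or _b are one class to them, and where a whole thing is asked for, a point or a joint stands for the part that bears it (a point fixed in the world has none). Each returns a list of dicts, best first, with "conf" (0 to 1); they miss things now and then, are a little off and sometimes report something else, mostly with a low value. They report only what shows in the picture. A call takes as long as a camera call.
- bot.look_for(camera, query): "extent" ([left, top, right, bottom] in pixels, round what is visible of it).
- bot.trace(camera, query): "mask" (400x640 bool, what is visible of it) and "extent" ([left, top, right, bottom] in pixels, round what is visible of it).
- bot.tip_of(camera, query): "location" ([column, row] in pixels: a listed point, or the origin of a listed thing).
The state is a dict: "time": time; "qpos": joint angles; "qvel": joint speeds; "tau": joint torques, N m; "eef_pos": TCP position; "tool_rot": TCP orientation; "contact_force": force on the tool from outside, world axes, zero at the start; "wrist_torque": the same for the moment, N m; "grip_width": opening from 0.0 (shut) to 1.0 (fully open); "finger_force": force on a finger pad.
Only numpy, scipy, OpenCV 4.12 (cv2) and the standard library are available. Lean on these libraries where they do the work, as an engineer would, in place of code of your own. Each camera call takes 0.05 s, during which the arm holds its last target. There are 200 camera calls.

## Working session

There is one attempt and no reset: what is moved stays moved. The work goes in short steps, Python scripts to look and compute and a tool call to move; the robot and the scene stay as the last step left them, time stands still between calls to the robot, and variables do not carry over. Pictures are saved under pics/ and viewed, at most 14 in all, crops included, and the job is handed in when it is done.

Besides the shell and the picture viewer there is one more tool, called after "Emit:" as name(argument=value, ...) on one line, values as JSON. arm_command: Moves the arm, as the interface text tells. Its arguments: {"type":"object","properties":{"steps":{"type":"array","items":{"type":"array"}},"squeeze":{"type":"number"}},"required":["steps"]}

```bash
mkdir -p pics; ls; cat > h.py <<'E'
import numpy as np, cv2
from station import bot
def cam(n):
    c=bot.camera_info(n); K=np.array([[c['fx'],0,c['cx']],[0,c['fy'],c['cy']],[0,0,1.]])
    R=cv2.Rodrigues(np.array(c['rvec'],float))[0]; return K,np.array(c['D'],float),R,np.array(c['tvec'],float).ravel()
def atz(n,px,z):
    K,D,R,t=cam(n); u=cv2.undistortPoints(np.array(px,float).reshape(-1,1,2),K,D).reshape(-1,2)
    d=np.c_[u,np.ones(len(u))]@R; o=-R.T@t
    return o+d*((z-o[2])/d[:,2])[:,None]
def cloud(n,depth,mask):
    K,D,R,t=cam(n); v,u=np.nonzero(mask&(depth>0)); p=cv2.undistortPoints(np.c_[u,v].astype(float).reshape(-1,1,2),K,D).reshape(-1,2)
    z=depth[v,u]; return (np.c_[p*z[:,None],z]-t)@R
def proj(n,P):
    K,D,R,t=cam(n); return cv2.projectPoints(np.array(P,float).reshape(-1,1,3),cv2.Rodrigues(R)[0],t,K,D)[0].reshape(-1,2)
E
python3 - <<'E'
from h import *
for n in ['top','scene']:
    p,d=bot.capture(n); cv2.imwrite(f'pics/{n}0.png',p[...,::-1]); np.save(f'{n}0.npy',d)
    K,D,R,t=cam(n); print(n,-R.T@t,R[2],K[0,0])
    for q in ['pack0','tray','bit_case','bin','lever_grip','lever_hub','station','pad_face','drill','mug','screwdriver','bay']:
        try:
            r=bot.tip_of(n,q); print(q,[(np.round(x['location']).tolist(),round(x['conf'],2)) for x in r[:6]])
        except Exception as e: print(q,e)
s=bot.get_state(); print(s,bot.tcp_to_grasp)
E
```

```text
pics
top [0.36349051 0.03124006 1.11314932] [ 0.17091511  0.00429884 -0.98527638] 365.84581588023286
pack0 [([415.0, 241.0], 0.75), ([386.0, 227.0], 0.74), ([230.0, 147.0], 0.64), ([358.0, 242.0], 0.6)]
tray [([379.0, 170.0], 0.76)]
bit_case [([287.0, 172.0], 0.88), ([277.0, 170.0], 0.33)]
bin [([470.0, 236.0], 0.73)]
lever_grip [([222.0, 223.0], 0.81), ([469.0, 158.0], 0.63), ([284.0, 170.0], 0.24)]
lever_hub [([271.0, 226.0], 0.61)]
station [([333.0, 173.0], 0.85), ([468.0, 236.0], 0.44)]
pad_face [([275.0, 202.0], 0.67)]
drill [([231.0, 147.0], 0.97)]
mug [([189.0, 192.0], 0.81), ([330.0, 234.0], 0.17)]
screwdriver [([472.0, 157.0], 0.71)]
bay [([275.0, 170.0], 0.65)]
scene [1.16929852 0.36744501 0.99794407] [-0.54570499 -0.29541748 -0.78417764] 439.9774611904175
pack0 [([284.0, 185.0], 0.89), ([265.0, 167.0], 0.88), ([336.0, 196.0], 0.87), ([315.0, 185.0], 0.64)]
tray [([252.0, 218.0], 0.77)]
bit_case [([353.0, 257.0], 0.78), ([318.0, 185.0], 0.53), ([222.0, 155.0], 0.23)]
bin [([221.0, 150.0], 0.92)]
lever_grip [([440.0, 225.0], 0.83), ([315.0, 185.0], 0.71)]
lever_hub [([390.0,
[... 259 characters left out ...]
([-1.36948699e+00,  2.06616464e-01,  1.54150956e+00,  2.23450655e-05,
        1.39351061e+00, -1.50502242e-01]), 'qvel': array([ 1.72226151e-04,  6.99282821e-05,  4.52099862e-04, -1.82676383e-04,
        3.12388175e-03,  7.50585049e-04]), 'tau': array([ 4.22575395e-04, -3.70885634e+01, -2.81754184e+01,  6.99312519e-02,
        2.77317571e-02, -1.12878547e-05]), 'eef_pos': array([ 0.19813834, -0.53977619,  0.20543277]), 'tool_rot': array([-2.22665029e-05,  9.84568774e-01,  1.74998081e-01,  1.04351508e-05]), 'contact_force': array([-0.95831149,  0.70615916, -0.86210053]), 'wrist_torque': array([-0.02728467, -0.07385516, -0.05156107]), 'finger_force': 0.0, 'grip_width': 1.00104644286884} 0.0188
```

View pics/top0.png

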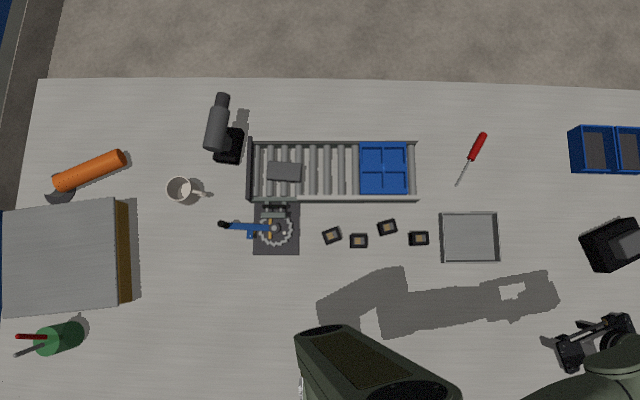

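View pics/scene0.png

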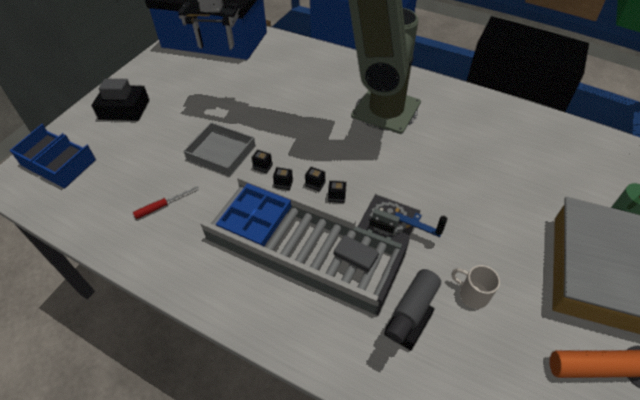

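The top view shows the station with its stop at left (col ~250), tray at (384,168), bit case (285,171), and the bin at (470,236). The four packs are at (332,236), (358,241), (387,227) and (418,239), the lever grip is at about (222,224), the drill is by the stop, the mug is at (180,190) and the screwdriver at (472,157). The scene view agrees.

```bash
cat >> h.py <<'E'
def rect(P):
    (c,s,a)=cv2.minAreaRect((P[:,:2]*1000).astype(np.float32)); return np.round(c,1),np.round(s,1),round(a,1)
def blobs(P,zlo,zhi,box,minn=25):
    """rects (mm) of clusters of points within a z band and xy box, by 2 mm grid"""
    m=(P[:,2]>zlo)&(P[:,2]<zhi)&(P[:,0]>box[0])&(P[:,0]<box[1])&(P[:,1]>box[2])&(P[:,1]<box[3]); Q=P[m]
    g=np.zeros((600,800),np.uint8); ij=np.round((Q[:,:2]-[0,-.8])*500).astype(int); g[ij[:,0],ij[:,1]]=1
    n,L=cv2.connectedComponents(cv2.dilate(g,np.ones((3,3),np.uint8))); l=L[ij[:,0],ij[:,1]]
    return [(rect(Q[l==k]),round(float(np.median(Q[l==k][:,2]))if 0 else float(np.median(Q[l==k][:,2])),4),int((l==k).sum())) for k in range(1,n) if (l==k).sum()>=minn]
E
python3 - <<'E'
from h import *
for n in ['top','scene']:
    d=np.load(n+'0.npy'); P=cloud(n,d,np.ones_like(d,bool))
    B=P[(abs(P[:,2])<.02)&(P[:,0]>.3)&(P[:,0]<.8)&(abs(P[:,1])<.5)]; print(n,'bench z',np.median(B[:,2]))
    print('packs');[print(b) for b in blobs(P,.045,.062,(.3,.46,-.3,.13))]
    print('fence/stop');[print(b) for b in blobs(P,.070,.090,(.4,.75,-.35,.4))]
    print('case/tray');[print(b) for b in blobs(P,.062,.0795,(.48,.58,-.25,.22))]
    print('bin');[print(b) for b in blobs(P,.03,.048,(.3,.55,-.45,-.15))]
    print('lever hi');[print(b) for b in blobs(P,.105,.125,(.25,.5,.1,.45),4)]
    print('lever arm');[print(b) for b in blobs(P,.045,.06,(.25,.5,.15,.45),10)]
E
```

```text
top bench z 0.0007577537545483559
packs
((array([418.1, -58.9]), array([40.3, 47. ]), 1.4), 0.0543, 230)
((array([432.7,  20.4]), array([39.9, 49.9]), 21.5), 0.0545, 239)
((array([ 431.1, -234.4]), array([38. , 50.5]), 0.6), 0.0549, 245)
((array([ 448.2, -142.8]), array([23.4, 53.1]), 1.0), 0.0547, 127)
fence/stop
((array([495.8, 188.4]), array([37.2, 69.4]), 1.2), 0.081, 249)
((array([629.2,  20. ]), array([189.4, 507.7]), 1.2), 0.0763, 2771)
((array([616.3, 163.1]), array([98.9, 57.6]), 87.0), 0.0748, 625)
((array([697.2, 334.4]), array([11.5, 42.4]), 67.2), 0.0807, 37)
case/tray
((array([497.8, 186.5]), array([33.2, 66.5]), 1.2), 0.0727, 89)
((array([557.7, -55.2]), array([ 43.8, 355.9]), 1.3), 0.0756, 849)
bin
((array([ 436.7, -377.1]), array([148. , 144.3]), 0.7), 0.0402, 213)
((array([ 539.7, -192.7]), array([ 1.6, 81.4]), 0.8), 0.0394, 28)
lever hi
((array([455.7, 327.9]), array([16.4, 18.2]), 3.3), 0.1153, 46)
lever arm
((array([442.5, 253. ]), array([163.3,  45.1]), 89.8), 0.0533, 420)
scene bench z 0.0007914922445801374
packs
((array([418.6, -51.9]), array([47. , 50.2]), 3.
[... 224 characters left out ...]
op
((array([462.6, 333.1]), array([ 9.6, 19.9]), 1.0), 0.0809, 37)
((array([498.5, 194.4]), array([42.9, 69.8]), 0.8), 0.0805, 352)
((array([629.7,  25.2]), array([192.9, 507.7]), 1.0), 0.0763, 3448)
((array([619.3, 169.2]), array([100.2,  59.7]), 85.1), 0.0756, 798)
case/tray
((array([505.3, 189.5]), array([29.2, 59.6]), 1.0), 0.0724, 199)
((array([556.9, -50.3]), array([ 44.5, 359.6]), 1.4), 0.075, 1079)
bin
((array([ 436.8, -373.3]), array([156. , 150.6]), 0.1), 0.0364, 321)
((array([ 443.7, -220. ]), array([31.5, 61.2]), 42.0), 0.0385, 77)
lever hi
((array([458.2, 332.6]), array([18.1, 19. ]), 56.3), 0.116, 62)
lever arm
((array([441.6, 261.3]), array([164.4,  47.6]), 86.3), 0.0538, 427)
```

```bash
python3 - <<'E'
from h import *
for n in ['top','scene']:
    p,d=bot.capture(n); P=cloud(n,d,np.ones_like(d,bool))
    print(n,'packs');[print(b) for b in blobs(P,.048,.062,(.3,.52,-.29,.13))]
    hsv=cv2.cvtColor(p,cv2.COLOR_RGB2HSV); blue=cv2.inRange(hsv,(100,120,50),(125,255,255))>0
    Q=cloud(n,d,blue); print('tray');[print(b) for b in blobs(Q,.068,.085,(.5,.75,-.3,.1))]
    m=(P[:,2]>.02)&(P[:,2]<.09)
    print('bin');[print(b) for b in blobs(P,.025,.048,(.3,.55,-.48,-.262))]
    for q in ['drill','mug','screwdriver','bin']:
        r=bot.trace(n,q)
        if r:
            Q=cloud(n,d,r[0]['mask']&(d>0)); Q=Q[Q[:,2]>.006]; print(q,np.round(np.percentile(Q,[3,97],axis=0),3).tolist())
E
```

```text
top packs
((array([418.1, -58.9]), array([40.3, 47.1]), 1.4), 0.0545, 226)
((array([432.6,  20.5]), array([39.8, 49.8]), 21.4), 0.0543, 238)
((array([ 431.1, -234.9]), array([37.8, 51. ]), 0.6), 0.0549, 242)
((array([ 459.8, -141. ]), array([40.1, 50.7]), 14.8), 0.0543, 242)
tray
((array([ 632.7, -126.5]), array([155.3, 136.3]), 1.2), 0.077, 1150)
bin
((array([ 472.2, -435.4]), array([209.6, 109. ]), 45.1), 0.0374, 270)
((array([ 434.9, -382.7]), array([144.3, 154.9]), 0.7), 0.0386, 199)
drill [[0.651, 0.308, 0.019], [0.8, 0.372, 0.184]]
mug [[0.519, 0.407, 0.007], [0.591, 0.504, 0.086]]
screwdriver [[0.66, -0.456, 0.013], [0.762, -0.395, 0.029]]
bin [[0.363, -0.476, 0.006], [0.509, -0.307, 0.043]]
scene packs
((array([418.9, -52.1]), array([42.2, 50.1]), 3.1), 0.0546, 194)
((array([ 432. , -229.8]), array([52.1, 43.6]), 89.2), 0.053, 170)
((array([434.6,  26.4]), array([41.2, 49.4]), 20.4), 0.0547, 213)
((array([ 462.7, -137.8]), array([44.5, 50.2]), 18.1), 0.0546, 197)
tray
((array([ 634.1, -121.4]), array([158.8, 139.6]), 1.0), 0.0769, 1375)
bin
((array([ 437.3, -387.1]), array([155.3, 175.8]), 0.7), 0.0344, 618)
drill [[0.666, 0.322, 0.036], [0.817, 0.384, 0.184]]
mug [[0.523, 0.411, 0.008], [0.597, 0.506, 0.087]]
screwdriver [[0.654, -0.449, 0.01], [0.765, -0.386, 0.028]]
bin [[0.363, -0.472, 0.006], [0.514, -0.301, 0.041]]
```

Emit:
arm_command(steps=[[0.094,[0,0,-0.02],[0,0,-10.5]],[0.094,[0,0,-0.02],[0,0,-10.5]],[0.094,[0,0,0],[0,0,-10.5]],[0.094,[0,0,0],[0,0,-10.5]],[0.094,[0,0,0],[0,0,-10.5]]])

```text
time: 2.42
eef_pos: [0.1981, -0.5398, 0.2455]
tool_rot: [0.0, 0.804, 0.595, -0.0]
contact_force: [-0.3, 0.2, -0.0]
grip_width: 0.998
finger_force: 0.0
```

Emit:
arm_command(steps=[[0.094,[0,0,0],[0,0,-10.5]],[0.094,[0,0,0],[0,0,-7.8]],[0.094,[0,0,0],[0,0,0]]])

```text
time: 2.8
eef_pos: [0.1981, -0.5398, 0.2455]
tool_rot: [0.0, 0.702, 0.712, 0.0]
contact_force: [-0.8, 0.4, -0.5]
grip_width: 0.993
finger_force: 0.0
```

Emit:
arm_command(steps=[[0.094,[0.05,0.0307,0],[0,0,0]],[0.094,[0.05,0.0307,0],[0,0,0]],[0.094,[0.05,0.0307,0],[0,0,0]],[0.094,[0.05,0.0307,0],[0,0,0]],[0.094,[0.05,0.0307,0],[0,0,0]]])

```text
time: 3.42
eef_pos: [0.3482, -0.2857, 0.2457]
tool_rot: [0.001, 0.702, 0.712, 0.0]
contact_force: [1.1, -0.7, -0.3]
grip_width: 1.0
finger_force: 0.0
```

Emit:
arm_command(steps=[[0.094,[0.05,0.0307,0],[0,0,0]],[0.094,[0.05,0.0307,0],[0,0,0]],[0.094,[0.05,0.0307,0],[0,0,0]],[0.094,[0.05,0.0307,0],[0,0,0]],[0.094,[0.05,0.0307,0],[0,0,0]]])

```text
time: 4.05
eef_pos: [0.4976, -0.033, 0.2458]
tool_rot: [0.001, 0.702, 0.712, 0.0]
contact_force: [1.1, -1.4, -0.4]
grip_width: 1.001
finger_force: 0.0
```

Emit:
arm_command(steps=[[0.094,[0.05,0.0307,0],[0,0,0]],[0.094,[0.05,0.0307,0],[0,0,0]],[0.094,[0.05,0.0307,0.03],[0,0,0]],[0.094,[0.05,0.0307,0.04],[0,0,0]],[0.094,[0,0,0.04],[0,0,4.8]]])

```text
time: 4.68
eef_pos: [0.6128, 0.1622, 0.141]
tool_rot: [0.0, 0.731, 0.683, 0.001]
contact_force: [0.1, -0.7, 0.1]
grip_width: 0.999
finger_force: 0.0
```

Emit:
arm_command(steps=[[0.094,[0,0,0],[0,0,0]],[0.094,[0,0,0],[0,0,0]]])

```text
time: 4.92
eef_pos: [0.6119, 0.1583, 0.1433]
tool_rot: [0.001, 0.731, 0.683, 0.001]
contact_force: [-0.2, 0.3, 0.7]
grip_width: 1.001
finger_force: 0.0
```

```bash
python3 - <<'E'
from h import *
for n in ['top','scene']:
    p,d=bot.capture(n); P=cloud(n,d,np.ones_like(d,bool))
    [print(b) for b in blobs(P,.067,.0795,(.56,.7,.09,.25))]
    print('fingers');[print(b) for b in blobs(P,.14,.3,(.5,.75,.0,.3))]
    x,y=map(int,proj(n,[.615,.165,.12])[0]); cv2.imwrite(f'pics/{n}1.png',cv2.resize(p[max(y-75,0):y+75,max(x-100,0):x+100,::-1],None,fx=3,fy=3))
print(bot.get_state()['eef_pos'])
E
```

```text
((array([614., 119.]), array([54.2, 11.9]), 2.4), 0.0743, 77)
fingers
((array([560.7, 166.3]), array([24. , 57.7]), 3.8), 0.2837, 203)
((array([618.4, 169.2]), array([101. ,  57.1]), 85.8), 0.0755, 725)
fingers
((array([610.6, 160.6]), array([ 69.3, 177.9]), 85.9), 0.2816, 1656)
[0.61279214 0.15818668 0.14471106]
```

View pics/scene1.png

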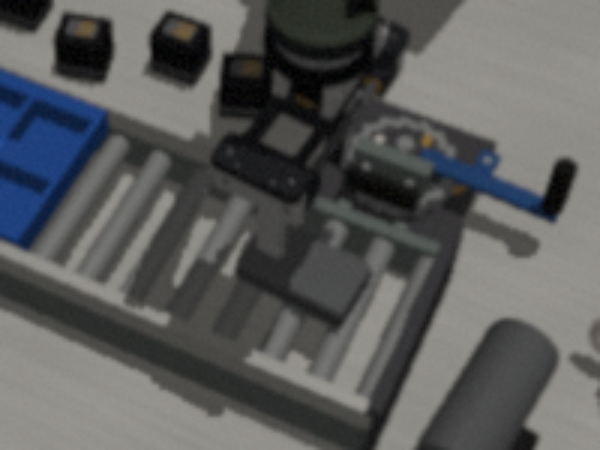

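Picture: the hand hovers just short of the grey case, its fingers clear of the drill (bottom right) and the jaw. The case itself lies undisturbed. The scene camera reads the hand's body about 2.4 mm too far in y and the top camera too little, so the mean of the two is right.

Emit:
arm_command(steps=[[0.094,[0.0084,0.005,0],[0,0,0]],[0.094,[0,0,0.04],[0,0,0]],[0.094,[0,0,0.035],[0,0,0]],[0.094,[0,0,0.016],[0,0,0]],[0.094,[0,0,0],[0,0,0]]])

```text
time: 5.65
eef_pos: [0.6163, 0.1667, 0.0502]
tool_rot: [-0.0, 0.73, 0.683, -0.001]
contact_force: [-0.9, 0.0, 0.1]
grip_width: 0.997
finger_force: 0.0
```

Emit:
arm_command(steps=[[0.04,[0,0,0],[0,0,0]],[0.04,[0,0,0],[0,0,0]],[0.04,[0,0,0],[0,0,0]],[0.04,[0,0,0],[0,0,0]],[0.04,[0,0,0],[0,0,0]]], squeeze=25)

```text
time: 6.28
eef_pos: [0.6175, 0.1667, 0.0515]
tool_rot: [0.001, 0.73, 0.683, 0.001]
contact_force: [0.7, 0.1, 1.0]
grip_width: 0.593
finger_force: 25.0
```

Emit:
arm_command(steps=[[0.04,[0,0,-0.03],[0,0,0]],[0.04,[0,0,-0.045],[0,0,0]],[0.04,[-0.03,-0.01,-0.04],[0,0,0]],[0.04,[-0.05,-0.012,0],[0,0,0]],[0.04,[-0.05,-0.012,0],[0,0,0]]])

```text
time: 6.9
eef_pos: [0.5732, 0.0384, 0.166]
tool_rot: [0.0, 0.73, 0.683, -0.0]
contact_force: [1.8, -0.4, -2.3]
grip_width: 0.594
finger_force: 25.0
```

Emit:
arm_command(steps=[[0.04,[-0.05,-0.012,0],[0,0,0]],[0.04,[-0.05,-0.012,0],[0,0,0]],[0.04,[-0.05,-0.012,0],[0,0,0]],[0.04,[-0.05,-0.012,0],[0,0,0]],[0.04,[-0.05,-0.012,0],[0,0,0]]])

```text
time: 7.52
eef_pos: [0.496, -0.2072, 0.1651]
tool_rot: [-0.001, 0.73, 0.683, -0.0]
contact_force: [-0.3, 0.4, -2.2]
grip_width: 0.594
finger_force: 25.0
```

Emit:
arm_command(steps=[[0.04,[-0.05,-0.012,0],[0,0,0]],[0.04,[-0.05,-0.012,0],[0,0,0]],[0.04,[-0.03,-0.01,0],[0,0,0]],[0.04,[0,0,0],[0,0,0]],[0.04,[0,0,0],[0,0,0]]])

```text
time: 8.15
eef_pos: [0.4544, -0.3326, 0.1651]
tool_rot: [-0.001, 0.73, 0.683, 0.0]
contact_force: [0.8, 0.5, -1.8]
grip_width: 0.593
finger_force: 25.0
```

Emit:
arm_command(steps=[[0.04,[-0.056,-0.013,0],[0,0,0]],[0.04,[0,0,0.04],[0,0,0]],[0.04,[0,0,0.05],[0,0,0]],[0.04,[0,0,0.04],[0,0,0]],[0.04,[0,0,0.02],[0,0,0]]])

```text
time: 8.78
eef_pos: [0.4373, -0.3855, 0.013]
tool_rot: [-0.003, 0.73, 0.684, 0.0]
contact_force: [-0.0, 0.6, -1.8]
grip_width: 0.597
finger_force: 25.0
```

Emit:
arm_command(steps=[[0.04,[0,0,0],[0,0,0]],[0.09,[0,0,0],[0,0,0]],[0.09,[0,0,0],[0,0,0]],[0.09,[0,0,0],[0,0,0]],[0.09,[0,0,-0.03],[0,0,0]]])

```text
time: 9.4
eef_pos: [0.4365, -0.387, 0.0444]
tool_rot: [-0.002, 0.73, 0.683, 0.0]
contact_force: [-0.0, 0.7, 0.3]
grip_width: 0.954
finger_force: 0.0
```

Emit:
arm_command(steps=[[0.09,[0,0,-0.05],[0,0,-4]],[0.09,[0,0,-0.04],[0,0,0]],[0.09,[0,0,0],[0,0,0]]])

```text
time: 9.78
eef_pos: [0.4404, -0.3915, 0.1411]
tool_rot: [0.005, 0.706, 0.708, -0.0]
contact_force: [0.7, 0.7, -0.4]
grip_width: 0.956
finger_force: 0.0
```

```bash
cat > look.py <<'E'
from h import *
def both(show=None):
  for n in ['top','scene']:
    p,d=bot.capture(n); P=cloud(n,d,np.ones_like(d,bool))
    print(n,'packs');[print(b) for b in blobs(P,.048,.06,(.3,.53,-.29,.13))]
    hsv=cv2.cvtColor(p,cv2.COLOR_RGB2HSV); blue=cv2.inRange(hsv,(100,120,50),(125,255,255))>0
    print('tray');[print(b) for b in blobs(cloud(n,d,blue),.068,.085,(.5,.75,-.3,.3))]
    print('in-tray');[print(b) for b in blobs(P,.095,.115,(.5,.75,-.3,.3))]
    print('case');[print(b) for b in blobs(P,.026,.04,(.38,.495,-.45,-.32))]
    if show: cv2.imwrite(f'pics/{n}{show}.png',p[...,::-1])
  s=bot.get_state();print(s['time'],np.round(s['eef_pos'],4),s['tool_rot'])
if __name__=='__main__':
    import sys; both(*sys.argv[1:])
E
python3 look.py 2
```

```text
top packs
((array([418.2, -58.9]), array([40.4, 47.2]), 1.3), 0.0539, 223)
((array([432.6,  20.4]), array([39.9, 49.9]), 21.6), 0.0544, 239)
((array([ 431.2, -234.7]), array([38. , 49.9]), 1.5), 0.055, 240)
((array([ 459.9, -141.1]), array([40.1, 50.4]), 15.0), 0.0542, 241)
tray
((array([ 632.4, -126.5]), array([155. , 136.4]), 1.3), 0.0769, 1156)
in-tray
case
((array([ 437.1, -387.6]), array([100.1,  57.9]), 86.9), 0.0328, 625)
scene packs
((array([421.6, -52.5]), array([44. , 49.4]), 3.8), 0.0545, 198)
((array([434.5,  26.4]), array([41.2, 49.7]), 20.4), 0.0548, 208)
((array([ 432.9, -231.4]), array([53.9, 42.5]), 89.5), 0.0527, 169)
((array([ 462.3, -137.6]), array([44.6, 51.5]), 22.9), 0.0547, 196)
tray
((array([ 634.3, -121.4]), array([156.5, 140.5]), 0.9), 0.0769, 1375)
in-tray
case
((array([ 438.3, -383. ]), array([102.2,  58.8]), 84.9), 0.031, 396)
9.875 [ 0.438  -0.3886  0.1361] [ 4.14736530e-04  7.06191594e-01  7.08020663e-01 -2.64447166e-05]
```

Emit:
arm_command(steps=[[0.08,[0.052,-0.002,0],[0,0,0]],[0.08,[0.052,-0.002,0],[0,0,0]],[0.08,[0.052,-0.002,0],[0,0,-1]],[0.08,[0,0,0.04],[0,0,0]],[0.08,[0,0,0],[0,0,0]]])

```text
time: 10.5
eef_pos: [0.4278, -0.2292, 0.0914]
tool_rot: [-0.005, 0.7, 0.715, -0.001]
contact_force: [-0.0, -0.4, 0.5]
grip_width: 0.847
finger_force: 0.0
```

Emit:
arm_command(steps=[[0.08,[0,0,0],[0,0,0]],[0.08,[0,0,0],[0,0,0]]])

```text
time: 10.75
eef_pos: [0.4323, -0.2338, 0.0967]
tool_rot: [0.001, 0.7, 0.714, 0.0]
contact_force: [0.5, -0.1, -0.0]
grip_width: 0.855
finger_force: 0.0
```

Emit:
arm_command(steps=[[0.08,[0,0,0.035],[0,0,0]],[0.08,[0,0,0.0315],[0,0,0]],[0.08,[0,0,0],[0,0,0]],[0.03,[0,0,0],[0,0,0]],[0.03,[0,0,0],[0,0,0]]], squeeze=25)

```text
time: 11.38
eef_pos: [0.433, -0.2338, 0.0311]
tool_rot: [0.002, 0.7, 0.714, 0.0]
contact_force: [0.5, 0.7, -0.6]
grip_width: 0.679
finger_force: 0.0
```

Emit:
arm_command(steps=[[0.03,[0,0,0],[0,0,0]],[0.03,[0,0,0],[0,0,0]],[0.03,[0,0,-0.03],[0,0,0]],[0.03,[0,0,-0.05],[0,0,0]],[0.03,[0,0,-0.03],[0,0,0]]])

```text
time: 12.0
eef_pos: [0.432, -0.2329, 0.1412]
tool_rot: [0.001, 0.7, 0.714, 0.0]
contact_force: [0.4, 0.4, -1.7]
grip_width: 0.425
finger_force: 24.8
```

Emit:
arm_command(steps=[[0.03,[0.0144,0.048,0],[0,0,0]],[0.03,[0.0144,0.048,0],[0,0,0]],[0.03,[0.0144,0.048,0],[0,0,0]],[0.03,[0.0144,0.048,0],[0,0,0]],[0.03,[0.0142,0.048,0],[0,0,0]]])

```text
time: 12.62
eef_pos: [0.6708, -0.1551, 0.1381]
tool_rot: [-0.001, 0.7, 0.714, -0.0]
contact_force: [-0.1, 0.3, -2.0]
grip_width: 0.42
finger_force: 24.9
```

Emit:
arm_command(steps=[[0.03,[0,0,0],[0,0,0]],[0.03,[0,0,0],[0,0,0]],[0.03,[0,0,0],[0,0,0]]])

```text
time: 13.0
eef_pos: [0.6687, -0.1564, 0.139]
tool_rot: [-0.001, 0.7, 0.714, -0.0]
contact_force: [-0.1, -1.2, -3.7]
grip_width: 0.421
finger_force: 24.9
```

Emit:
arm_command(steps=[[0.03,[-0.001,0.002,0.02],[0,0,0]],[0.03,[0,0,0.02],[0,0,0]],[0.03,[0,0,0.014],[0,0,0]],[0.03,[0,0,0],[0,0,0]],[0.03,[0,0,0],[0,0,0]]])

```text
time: 13.62
eef_pos: [0.6717, -0.1571, 0.0846]
tool_rot: [-0.0, 0.7, 0.714, -0.0]
contact_force: [-0.5, -0.5, -1.6]
grip_width: 0.425
finger_force: 25.0
```

Emit:
arm_command(steps=[[0.054,[0,0,0],[0,0,0]],[0.054,[0,0,0],[0,0,0]],[0.054,[0,0,-0.025],[0,0,0]],[0.08,[0,0,-0.03],[0,0,0]],[0.08,[0.0055,-0.053,0],[0,0,0]]])

```text
time: 14.25
eef_pos: [0.6239, -0.1541, 0.1446]
tool_rot: [0.005, 0.7, 0.715, 0.002]
contact_force: [0.1, -0.3, -0.1]
grip_width: 0.748
finger_force: 0.0
```

Emit:
arm_command(steps=[[0.08,[0.0055,-0.053,0],[0,0,0]],[0.08,[0.0055,-0.053,0],[0,0,0]],[0.08,[0.0052,-0.051,0],[0,0,-7.2]],[0.08,[0,0,0.04],[0,0,-7.2]],[0.08,[0,0,0],[0,0,0]]])

```text
time: 14.88
eef_pos: [0.4592, -0.1383, 0.0986]
tool_rot: [-0.003, 0.606, 0.796, -0.0]
contact_force: [-0.1, 0.3, 1.0]
grip_width: 0.853
finger_force: 0.0
```

Emit:
arm_command(steps=[[0.08,[0,0,0],[0,0,0]],[0.08,[0,0,0],[0,0,0]]])

```text
time: 15.12
eef_pos: [0.4634, -0.1401, 0.1016]
tool_rot: [0.001, 0.605, 0.796, 0.0]
contact_force: [0.5, -0.4, 0.6]
grip_width: 0.849
finger_force: 0.0
```

```bash
python3 look.py 3
```

```text
top packs
((array([418., -59.]), array([40.8, 46.8]), 0.5), 0.0542, 227)
((array([432.6,  20.4]), array([39.9, 49.8]), 21.6), 0.0543, 236)
tray
((array([ 632.5, -126.7]), array([154.9, 136.6]), 1.5), 0.0772, 884)
in-tray
((array([ 668.8, -160.2]), array([40.8, 50.8]), 0.6), 0.107, 264)
case
((array([ 437.3, -388.5]), array([99.1, 57. ]), 85.1), 0.0326, 618)
scene packs
((array([420. , -52.6]), array([43.3, 50.9]), 4.9), 0.0546, 195)
((array([434.6,  26.5]), array([42.1, 49.5]), 20.4), 0.0547, 206)
((array([ 461.6, -138.4]), array([42.6, 51.1]), 17.6), 0.0543, 166)
tray
((array([ 634.8, -121.2]), array([157.1, 138.9]), 1.2), 0.077, 1259)
in-tray
((array([ 670.5, -157.6]), array([42.8, 51.7]), 1.8), 0.107, 295)
case
((array([ 439.4, -384. ]), array([103.2,  56.8]), 84.3), 0.0311, 398)
15.225 [ 0.4629 -0.1399  0.1013] [9.28749854e-04 6.05004540e-01 7.96221461e-01 1.67822678e-04]
```

Emit:
arm_command(steps=[[0.08,[0,0,0.035],[0,0,0]],[0.08,[0,0,0.0355],[0,0,0]],[0.08,[0,0,0],[0,0,0]],[0.03,[0,0,0],[0,0,0]],[0.03,[0,0,0],[0,0,0]]])

```text
time: 15.85
eef_pos: [0.4633, -0.1403, 0.0316]
tool_rot: [0.002, 0.605, 0.796, 0.0]
contact_force: [-1.4, 1.1, -0.5]
grip_width: 0.675
finger_force: 0.0
```

Emit:
arm_command(steps=[[0.03,[0,0,0],[0,0,0]],[0.03,[0,0,0],[0,0,0]],[0.03,[0,0,-0.03],[0,0,0]],[0.03,[0,0,-0.05],[0,0,7.2]],[0.03,[0,0,-0.03],[0,0,7.2]]])

```text
time: 16.48
eef_pos: [0.4621, -0.1396, 0.1416]
tool_rot: [0.001, 0.701, 0.713, 0.0]
contact_force: [0.2, -0.5, -3.2]
grip_width: 0.427
finger_force: 24.8
```

Emit:
arm_command(steps=[[0.03,[0.0114,0.052,0],[0,0,0]],[0.03,[0.0114,0.052,0],[0,0,0]],[0.03,[0.0114,0.052,0],[0,0,0]],[0.03,[0.0115,0.052,0],[0,0,0]],[0.03,[0,0,0],[0,0,0]]])

```text
time: 17.1
eef_pos: [0.6705, -0.0881, 0.1372]
tool_rot: [-0.001, 0.699, 0.715, -0.0]
contact_force: [-1.1, -0.2, -3.5]
grip_width: 0.426
finger_force: 24.9
```

Emit:
arm_command(steps=[[0.03,[0,0,0],[0,0,0]],[0.03,[0,0,0],[0,0,0]]])

```text
time: 17.35
eef_pos: [0.6673, -0.0899, 0.1395]
tool_rot: [-0.001, 0.7, 0.714, -0.0]
contact_force: [0.3, 0.2, -3.6]
grip_width: 0.427
finger_force: 24.9
```

Emit:
arm_command(steps=[[0.03,[-0.001,0.0025,0.02],[0,0,0]],[0.03,[0,0,0.02],[0,0,0]],[0.03,[0,0,0.014],[0,0,0]],[0.03,[0,0,0],[0,0,0]],[0.03,[0,0,0],[0,0,0]]])

```text
time: 17.98
eef_pos: [0.6709, -0.0908, 0.0861]
tool_rot: [-0.0, 0.7, 0.714, -0.0]
contact_force: [-2.8, -0.5, 3.6]
grip_width: 0.423
finger_force: 25.0
```

Emit:
arm_command(steps=[[0.054,[0,0,0],[0,0,0]],[0.054,[0,0,0],[0,0,0]],[0.054,[0,0,-0.025],[0,0,0]],[0.08,[0,0,-0.03],[0,0,0]],[0.08,[0.0079,-0.05,0],[0,0,0]]])

```text
time: 18.6
eef_pos: [0.626, -0.085, 0.1445]
tool_rot: [0.005, 0.7, 0.714, 0.003]
contact_force: [-0.6, 1.3, -0.4]
grip_width: 0.753
finger_force: 0.0
```

Emit:
arm_command(steps=[[0.08,[0.0079,-0.05,0],[0,0,0]],[0.08,[0.0079,-0.05,0],[0,0,0]],[0.08,[0.0079,-0.05,0],[0,0,0]],[0.08,[0.0079,-0.05,0],[0,0,0]],[0.08,[0,0,0.04],[0,0,0]]])

```text
time: 19.23
eef_pos: [0.4215, -0.0565, 0.1039]
tool_rot: [0.005, 0.7, 0.714, 0.002]
contact_force: [0.1, -1.4, -0.9]
grip_width: 0.852
finger_force: 0.0
```

Emit:
arm_command(steps=[[0.08,[0,0,0],[0,0,0]],[0.08,[0,0,0],[0,0,0]],[0.08,[0,0,0],[0,0,0]]])

```text
time: 19.6
eef_pos: [0.4221, -0.0566, 0.1019]
tool_rot: [0.001, 0.7, 0.714, 0.0]
contact_force: [-0.6, -0.6, -0.5]
grip_width: 0.85
finger_force: 0.0
```

```bash
python3 look.py 4
```

```text
top packs
((array([432.6,  20.6]), array([39.8, 49.7]), 21.0), 0.0544, 233)
tray
((array([ 632.6, -127. ]), array([155.3, 136.9]), 1.4), 0.0771, 1050)
in-tray
((array([ 668.8, -160.8]), array([40.4, 50.2]), 0.7), 0.107, 261)
((array([667.2, -94.5]), array([40.8, 47.9]), 4.1), 0.1072, 242)
case
((array([ 436.9, -388.6]), array([100.9,  58.2]), 86.8), 0.0328, 628)
scene packs
((array([421. , -51.5]), array([47.6, 42.6]), 89.8), 0.0548, 182)
((array([435.2,  26.7]), array([41.4, 49.4]), 20.4), 0.0549, 205)
tray
((array([ 634. , -121.5]), array([157.6, 139.8]), 1.1), 0.077, 1105)
in-tray
((array([ 670.8, -158.1]), array([41.7, 51.5]), 1.7), 0.107, 289)
((array([670. , -90.7]), array([41.6, 51.8]), 1.3), 0.1068, 308)
case
((array([ 438.5, -384.6]), array([102.8,  58.4]), 85.6), 0.0311, 392)
19.7 [ 0.4217 -0.0565  0.1016] [6.88302957e-04 6.99909911e-01 7.14230725e-01 3.38073927e-04]
```

Emit:
arm_command(steps=[[0.08,[0,0,0.035],[0,0,0]],[0.08,[0,0,0.0355],[0,0,0]],[0.08,[0,0,0],[0,0,0]],[0.03,[0,0,0],[0,0,0]],[0.03,[0,0,0],[0,0,0]]])

```text
time: 20.32
eef_pos: [0.4222, -0.0567, 0.0319]
tool_rot: [0.002, 0.7, 0.714, 0.001]
contact_force: [0.3, -0.4, 0.6]
grip_width: 0.673
finger_force: 0.0
```

Emit:
arm_command(steps=[[0.03,[0,0,0],[0,0,0]],[0.03,[0,0,0],[0,0,0]],[0.03,[0,0,-0.03],[0,0,0]],[0.03,[0,0,-0.05],[0,0,0]],[0.03,[0,0,-0.03],[0,0,0]]])

```text
time: 20.95
eef_pos: [0.4211, -0.0563, 0.1423]
tool_rot: [0.001, 0.7, 0.714, 0.0]
contact_force: [0.1, 0.2, -1.4]
grip_width: 0.426
finger_force: 24.8
```

Emit:
arm_command(steps=[[0.03,[-0.0099,0.0434,0],[0,0,0]],[0.03,[-0.0099,0.0434,0],[0,0,0]],[0.03,[-0.0099,0.0434,0],[0,0,0]],[0.03,[-0.0099,0.0434,0],[0,0,0]],[0.03,[0,0,0],[0,0,0]]])

```text
time: 21.58
eef_pos: [0.5966, -0.0928, 0.1391]
tool_rot: [-0.0, 0.7, 0.714, -0.0]
contact_force: [0.4, 0.3, -1.4]
grip_width: 0.427
finger_force: 24.8
```

Emit:
arm_command(steps=[[0.03,[0,0,0],[0,0,0]],[0.03,[0,0,0],[0,0,0]]])

```text
time: 21.82
eef_pos: [0.5935, -0.0917, 0.14]
tool_rot: [-0.001, 0.7, 0.714, -0.0]
contact_force: [-0.1, -0.3, -1.7]
grip_width: 0.427
finger_force: 24.8
```

Emit:
arm_command(steps=[[0.03,[-0.001,0.002,0.02],[0,0,0]],[0.03,[0,0,0.02],[0,0,0]],[0.03,[0,0,0.0145],[0,0,0]],[0.03,[0,0,0],[0,0,0]],[0.03,[0,0,0],[0,0,0]]])

```text
time: 22.45
eef_pos: [0.597, -0.0932, 0.0853]
tool_rot: [0.0, 0.7, 0.714, 0.0]
contact_force: [0.0, -0.2, -1.1]
grip_width: 0.421
finger_force: 25.0
```

Emit:
arm_command(steps=[[0.054,[0,0,0],[0,0,0]],[0.054,[0,0,0],[0,0,0]],[0.054,[0,0,-0.025],[0,0,0]],[0.08,[0,0,-0.03],[0,0,0]],[0.08,[0.0298,-0.04,0],[0,0,0]]])

```text
time: 23.08
eef_pos: [0.5606, -0.0662, 0.1447]
tool_rot: [0.004, 0.701, 0.713, 0.002]
contact_force: [-0.6, 1.1, 0.1]
grip_width: 0.754
finger_force: 0.0
```

Emit:
arm_command(steps=[[0.08,[0.0298,-0.04,0],[0,0,0]],[0.08,[0.0298,-0.04,0],[0,0,0]],[0.08,[0.0298,-0.04,0],[0,0,-10]],[0.08,[0,0,0.02],[0,0,-10]],[0.08,[0,0,0.02],[0,0,0]]])

```text
time: 23.7
eef_pos: [0.4345, 0.0232, 0.1011]
tool_rot: [0.001, 0.564, 0.825, 0.0]
contact_force: [0.5, -0.6, 0.3]
grip_width: 0.851
finger_force: 0.0
```

Emit:
arm_command(steps=[[0.08,[0,0,0],[0,0,0]],[0.08,[0,0,0],[0,0,0]],[0.08,[0,0,0],[0,0,0]]])

```text
time: 24.08
eef_pos: [0.4355, 0.0226, 0.1017]
tool_rot: [0.001, 0.565, 0.825, 0.0]
contact_force: [0.9, -0.0, -0.4]
grip_width: 0.851
finger_force: 0.0
```

```bash
python3 look.py 5
```

```text
top packs
tray
((array([ 632.5, -127.4]), array([154.9, 136.4]), 1.2), 0.0773, 1020)
in-tray
((array([593.8, -95.1]), array([39.9, 47.7]), 0.4), 0.1069, 249)
((array([ 668.8, -161. ]), array([49.5, 41.4]), 89.9), 0.1071, 257)
((array([667.1, -94.9]), array([39.7, 49.2]), 1.2), 0.1073, 248)
case
((array([ 436.7, -389.1]), array([100.5,  58.2]), 85.9), 0.0325, 628)
scene packs
((array([435.5,  26.7]), array([42.3, 49.4]), 20.0), 0.0547, 162)
tray
((array([ 634.4, -122.1]), array([156.5, 140.6]), 1.4), 0.077, 977)
in-tray
((array([596.1, -90.9]), array([52.8, 42.5]), 89.4), 0.107, 281)
((array([669.3, -91.3]), array([41.4, 51. ]), 1.7), 0.1069, 308)
((array([ 670.8, -157.6]), array([50.4, 42.3]), 89.3), 0.1069, 298)
case
((array([ 438.2, -385.7]), array([103.1,  58.8]), 86.8), 0.031, 396)
24.175 [0.4352 0.0226 0.1015] [6.24093494e-04 5.65355629e-01 8.24846971e-01 3.12666188e-04]
```

Emit:
arm_command(steps=[[0.08,[0,0,0.035],[0,0,0]],[0.08,[0,0,0.0355],[0,0,0]],[0.08,[0,0,0],[0,0,0]],[0.03,[0,0,0],[0,0,0]],[0.03,[0,0,0],[0,0,0]]])

```text
time: 24.8
eef_pos: [0.4362, 0.0225, 0.0319]
tool_rot: [0.002, 0.565, 0.825, 0.001]
contact_force: [-0.5, -0.5, -0.1]
grip_width: 0.676
finger_force: 0.0
```

Emit:
arm_command(steps=[[0.03,[0,0,0],[0,0,0]],[0.03,[0,0,0],[0,0,0]],[0.03,[0,0,-0.03],[0,0,0]],[0.03,[0,0,-0.06],[0,0,10]],[0.03,[0,0,-0.06],[0,0,10]]])

```text
time: 25.42
eef_pos: [0.4331, 0.023, 0.1809]
tool_rot: [-0.001, 0.702, 0.712, -0.001]
contact_force: [1.0, -0.3, -3.6]
grip_width: 0.426
finger_force: 24.8
```

Emit:
arm_command(steps=[[0.03,[-0.037,0.0316,0],[0,0,0]],[0.03,[-0.037,0.0316,0],[0,0,0]],[0.03,[-0.037,0.0316,0],[0,0,0]],[0.03,[-0.037,0.0316,0],[0,0,0]],[0.03,[-0.037,0.0316,0],[0,0,0]]])

```text
time: 26.05
eef_pos: [0.5963, -0.1598, 0.1791]
tool_rot: [-0.001, 0.7, 0.714, -0.0]
contact_force: [0.2, -0.0, -2.0]
grip_width: 0.425
finger_force: 24.9
```

Emit:
arm_command(steps=[[0.03,[0,0,0.02],[0,0,0]],[0.03,[0,0,0.02],[0,0,0]],[0.03,[0,0,0],[0,0,0]],[0.03,[0,0,0],[0,0,0]]])

```text
time: 26.55
eef_pos: [0.5957, -0.158, 0.1402]
tool_rot: [-0.0, 0.7, 0.715, -0.0]
contact_force: [-0.9, 0.1, -2.9]
grip_width: 0.428
finger_force: 24.9
```

Emit:
arm_command(steps=[[0.03,[-0.001,0.001,0.02],[0,0,0]],[0.03,[0,0,0.02],[0,0,0]],[0.03,[0,0,0.0145],[0,0,0]],[0.03,[0,0,0],[0,0,0]],[0.03,[0,0,0],[0,0,0]]])

```text
time: 27.18
eef_pos: [0.5974, -0.1601, 0.0855]
tool_rot: [0.0, 0.7, 0.714, 0.0]
contact_force: [0.3, -0.2, -2.1]
grip_width: 0.423
finger_force: 25.0
```

Emit:
arm_command(steps=[[0.054,[0,0,0],[0,0,0]],[0.054,[0,0,0],[0,0,0]],[0.054,[0,0,-0.025],[0,0,0]],[0.06,[0,0,-0.04],[0,0,0]],[0.06,[-0.05,0.018,0],[0,0,0]]])

```text
time: 27.8
eef_pos: [0.619, -0.2083, 0.1559]
tool_rot: [0.003, 0.698, 0.716, 0.002]
contact_force: [1.2, 0.1, -0.1]
grip_width: 0.633
finger_force: 0.0
```

Emit:
arm_command(steps=[[0.06,[-0.05,0.018,0],[0,0,0]],[0.06,[0,0,0],[0,0,0]],[0.06,[0,0,0],[0,0,0]]])

```text
time: 28.18
eef_pos: [0.6348, -0.2587, 0.1503]
tool_rot: [-0.001, 0.7, 0.714, 0.0]
contact_force: [0.0, 0.2, 0.1]
grip_width: 0.639
finger_force: 0.0
```

```bash
python3 look.py 6
```

```text
top packs
tray
((array([ 632.3, -127.6]), array([156.2, 136.6]), 0.9), 0.0771, 1015)
in-tray
((array([ 593. , -159.9]), array([37.8, 49.2]), 1.0), 0.1073, 252)
((array([593.4, -95.8]), array([46. , 40.2]), 89.8), 0.1072, 250)
((array([ 668.6, -160.9]), array([40.3, 49.7]), 1.1), 0.1071, 263)
((array([667.7, -94.8]), array([40.2, 49.2]), 1.2), 0.1069, 250)
case
((array([ 433.8, -430.5]), array([17. , 55.7]), 82.4), 0.0327, 87)
scene packs
tray
((array([ 634.2, -123.7]), array([157.9, 141.3]), 1.4), 0.0769, 839)
in-tray
((array([ 596.3, -158. ]), array([42.2, 51.8]), 0.8), 0.1069, 272)
((array([597.2, -90.9]), array([52.2, 43.4]), 86.1), 0.107, 285)
((array([ 670.6, -158.6]), array([51.3, 42.5]), 89.8), 0.1069, 292)
((array([670.2, -91.7]), array([40.4, 50.9]), 2.0), 0.1072, 307)
case
((array([ 439.5, -369.8]), array([75.8, 54.8]), 84.4), 0.0309, 246)
28.275 [ 0.6348 -0.2578  0.1506] [-6.13425022e-04  6.99537759e-01  7.14595372e-01  3.94602864e-05]
```

View pics/scene6.png

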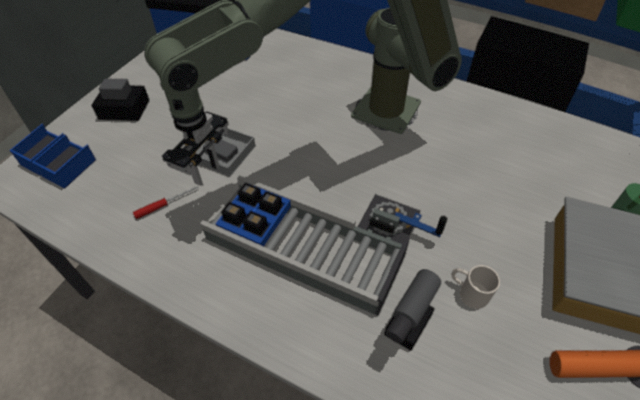

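All four packs stand in the tray at about (255,208), the case is in the bin beside the hand, and the lever is unchanged. Next I push the tray.

Emit:
arm_command(steps=[[0.06,[0,0,0.05],[0,0,0]],[0.06,[0,0,0.041],[0,0,0]],[0.06,[0.02,0,0],[0,0,0]],[0.06,[0.015,0,0],[0,0,0]],[0.06,[0.01,0,0],[0,0,0]]])

```text
time: 28.9
eef_pos: [0.6363, -0.2129, 0.063]
tool_rot: [0.002, 0.699, 0.715, 0.001]
contact_force: [0.8, 0.9, 0.6]
grip_width: 0.637
finger_force: 0.0
```

Emit:
arm_command(steps=[[0.06,[0.01,0,0],[0,0,0]],[0.06,[0.012,0,0],[0,0,0]],[0.06,[0.014,0,0],[0,0,0]],[0.06,[0.014,0,0],[0,0,0]],[0.06,[0.014,0,0],[0,0,0]]])

```text
time: 29.52
eef_pos: [0.6328, -0.1492, 0.0596]
tool_rot: [-0.0, 0.7, 0.714, -0.0]
contact_force: [0.7, -1.4, 1.2]
grip_width: 0.634
finger_force: 1.2
```

Emit:
arm_command(steps=[[0.06,[0.014,0,0],[0,0,0]],[0.06,[0.014,0,0],[0,0,0]],[0.06,[0.014,0,0],[0,0,0]],[0.06,[0.014,0,0],[0,0,0]],[0.06,[0.014,0,0],[0,0,0]]])

```text
time: 30.15
eef_pos: [0.6313, -0.0792, 0.0596]
tool_rot: [-0.0, 0.7, 0.714, -0.0]
contact_force: [0.2, -1.5, -0.8]
grip_width: 0.637
finger_force: 0.8
```

Emit:
arm_command(steps=[[0.06,[0.014,0,0],[0,0,0]],[0.06,[0.014,0,0],[0,0,0]],[0.06,[0.014,0,0],[0,0,0]],[0.06,[0.014,0,0],[0,0,0]],[0.06,[0.014,0,0],[0,0,0]]])

```text
time: 30.78
eef_pos: [0.6299, -0.0101, 0.0596]
tool_rot: [0.0, 0.7, 0.714, -0.001]
contact_force: [-0.2, -6.0, -1.0]
grip_width: 0.64
finger_force: 2.6
```

Emit:
arm_command(steps=[[0.06,[0.014,0,0],[0,0,0]],[0.06,[0.014,0,0],[0,0,0]],[0.06,[0.014,0,0],[0,0,0]],[0.06,[0.014,0,0],[0,0,0]],[0.06,[0.014,0,0],[0,0,0]]])

```text
time: 31.4
eef_pos: [0.6283, 0.0593, 0.0596]
tool_rot: [0.0, 0.7, 0.714, -0.001]
contact_force: [-1.0, -5.9, -0.1]
grip_width: 0.642
finger_force: 2.8
```

Emit:
arm_command(steps=[[0.06,[0.01,0,0],[0,0,0]],[0.06,[0.01,0,0],[0,0,0]],[0.06,[0.01,0,0],[0,0,0]],[0.06,[0.008,0,0],[0,0,0]],[0.06,[0.006,0,0],[0,0,0]]])

```text
time: 32.02
eef_pos: [0.6273, 0.1036, 0.0596]
tool_rot: [0.0, 0.7, 0.714, -0.001]
contact_force: [-1.2, -5.5, -0.4]
grip_width: 0.644
finger_force: 2.7
```

Not at the stop yet; I'll creep until the force rises.

Emit:
arm_command(steps=[[0.06,[0.004,0,0],[0,0,0]],[0.06,[0.004,0,0],[0,0,0]],[0.06,[0.003,0,0],[0,0,0]],[0.06,[0,0,0],[0,0,0]]])

```text
time: 32.52
eef_pos: [0.6271, 0.114, 0.0596]
tool_rot: [0.0, 0.7, 0.714, -0.001]
contact_force: [-1.0, -6.0, 0.9]
grip_width: 0.642
finger_force: 3.1
```

Emit:
arm_command(steps=[[0.06,[0.003,0,0],[0,0,0]],[0.06,[0,0,0],[0,0,0]]])

```text
time: 32.78
eef_pos: [0.6272, 0.1151, 0.0597]
tool_rot: [0.001, 0.7, 0.714, -0.002]
contact_force: [-1.8, -11.1, 1.5]
grip_width: 0.64
finger_force: 5.2
```

Emit:
arm_command(steps=[[0.06,[0.002,0,0],[0,0,0]],[0.06,[0,0,0],[0,0,0]]])

```text
time: 33.02
eef_pos: [0.6271, 0.1151, 0.0596]
tool_rot: [0.002, 0.7, 0.714, -0.004]
contact_force: [-2.0, -15.0, 0.2]
grip_width: 0.636
finger_force: 7.4
```

Emit:
arm_command(steps=[[0.06,[-0.01,0,0],[0,0,0]],[0.06,[-0.04,0,0],[0,0,0]],[0.06,[-0.02,0,-0.05],[0,0,0]],[0.06,[0,-0.03,-0.06],[0,0,0]],[0.06,[0,-0.05,-0.06],[0,0,0]]])

```text
time: 33.65
eef_pos: [0.5617, 0.0495, 0.2161]
tool_rot: [0.0, 0.7, 0.714, 0.002]
contact_force: [0.8, -1.2, 0.6]
grip_width: 0.636
finger_force: 0.0
```

Emit:
arm_command(steps=[[0.035,[0,-0.05,0],[0,0,0]],[0.035,[0,-0.05,0],[0,0,0]],[0.035,[0,0,0],[0,0,0]],[0.035,[0,0,0],[0,0,0]]])

```text
time: 34.15
eef_pos: [0.4622, 0.0472, 0.2145]
tool_rot: [0.001, 0.7, 0.714, 0.001]
contact_force: [0.4, -0.8, 0.6]
grip_width: 0.37
finger_force: 0.0
```

```bash
cat > look2.py <<'E'
from h import *
import sys
for n in ['top','scene']:
    p,d=bot.capture(n); P=cloud(n,d,np.ones_like(d,bool))
    hsv=cv2.cvtColor(p,cv2.COLOR_RGB2HSV); blue=cv2.inRange(hsv,(100,120,50),(125,255,255))>0
    print(n,'tray');[print(b) for b in blobs(cloud(n,d,blue),.068,.085,(.52,.75,-.3,.3))]
    print('in-tray');[print(b) for b in blobs(P,.095,.115,(.54,.75,.05,.26))]
    print('stop');[print(b) for b in blobs(P,.081,.092,(.54,.75,.22,.31))]
    print('jaw');[print(b) for b in blobs(P,.07,.09,(.44,.545,.13,.24))]
    print('grip');[print(b) for b in blobs(P,.108,.122,(.33,.56,.26,.4),4)]
    x,y=map(int,proj(n,[.55,.2,.07])[0]); cv2.imwrite(f'pics/{n}{sys.argv[1]}.png',cv2.resize(p[max(y-75,0):y+75,max(x-100,0):x+100,::-1],None,fx=3,fy=3))
s=bot.get_state();print(s['time'],np.round(s['eef_pos'],4),s['tool_rot'])
E
python3 look2.py 7
```

```text
top tray
((array([625.2, 191.8]), array([157.4, 139.4]), 1.2), 0.0768, 927)
in-tray
((array([585.9, 172.7]), array([37.9, 17.6]), 0.6), 0.1071, 79)
((array([587.3, 222.2]), array([40.7, 49.5]), 0.7), 0.1065, 267)
((array([661. , 222.8]), array([40.6, 50.8]), 1.7), 0.1071, 262)
((array([662.3, 154.9]), array([42.1, 48.4]), 1.7), 0.1068, 250)
stop
((array([628.9, 264.6]), array([177.2,  17.8]), 1.3), 0.0848, 264)
jaw
((array([495.4, 200.4]), array([37.5, 44.8]), 1.1), 0.0812, 155)
grip
((array([456.9, 328.2]), array([17.9, 17.2]), 47.2), 0.1162, 44)
scene tray
((array([626. , 196.3]), array([159.6, 138.3]), 1.3), 0.0774, 1061)
in-tray
((array([589.4, 162.4]), array([41.8, 51.5]), 1.4), 0.1073, 336)
((array([588.5, 229.3]), array([44.5, 49.8]), 0.8), 0.1075, 343)
((array([662.7, 161.3]), array([42.9, 50.9]), 1.9), 0.1076, 361)
((array([662.7, 228.8]), array([43.2, 50.2]), 1.3), 0.1073, 376)
stop
((array([630.5, 266.8]), array([179.4,  24. ]), 1.2), 0.0857, 357)
((array([611.1, 238. ]), array([11.5, 34.4]), 7.4), 0.0867, 31)
((array([678.7, 241.1]), array([14.8, 37.3]), 28.7), 0.0862, 37)
jaw
((array([498.6, 194.2]), array([70.2, 40.7]), 89.5), 0.0802, 350)
grip
((array([457.3, 332.2]), array([18.8, 17.4]), 46.6), 0.1161, 54)
34.25 [0.4627 0.0467 0.2144] [4.46967486e-04 6.99858826e-01 7.14280423e-01 9.49531771e-04]
```

View pics/scene7.png

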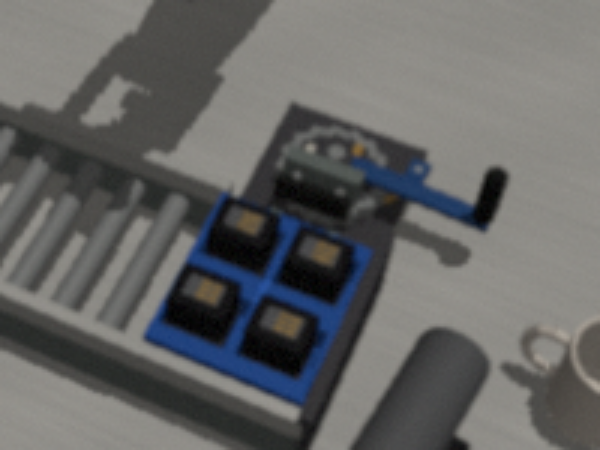

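The tray is home against the stop with its four packs upright, and the pad is still short of it. The grip is at crop pixel (490,195). Next I move over the lever grip.

Emit:
arm_command(steps=[[0.05,[0.0567,0,0],[0,0,0]],[0.05,[0.0567,0,0],[0,0,0]],[0.05,[0.0567,0,0],[0,0,0]],[0.05,[0.0567,0,0],[0,0,0]],[0.05,[0.0567,0,0],[0,0,0]]])

```text
time: 34.88
eef_pos: [0.4564, 0.3326, 0.2136]
tool_rot: [-0.0, 0.7, 0.714, 0.0]
contact_force: [1.1, -1.1, 0.4]
grip_width: 0.534
finger_force: 0.0
```

Emit:
arm_command(steps=[[0.05,[0,0,0.04],[0,0,0]],[0.05,[0,0,0.03],[0,0,0]],[0.05,[0,0,0],[0,0,0]],[0.05,[0,0,0],[0,0,0]]])

```text
time: 35.38
eef_pos: [0.4567, 0.3305, 0.1447]
tool_rot: [0.0, 0.7, 0.714, 0.001]
contact_force: [-0.4, 0.1, 0.5]
grip_width: 0.531
finger_force: 0.0
```

Emit:
arm_command(steps=[[0.05,[0,0,0.04],[0,0,0]],[0.05,[0,0,0.038],[0,0,0]],[0.024,[0,0,0],[0,0,0]],[0.024,[0,0,0],[0,0,0]],[0.024,[0,0,0],[0,0,0]]], squeeze=10)

```text
time: 36.0
eef_pos: [0.4575, 0.3308, 0.0684]
tool_rot: [0.001, 0.7, 0.714, 0.002]
contact_force: [-0.1, 0.2, -0.4]
grip_width: 0.267
finger_force: 0.0
```

Emit:
arm_command(steps=[[0.024,[-0.0006,0.007,0],[0,0,0]],[0.024,[-0.0025,0.0152,0],[0,0,0]],[0.024,[-0.0042,0.0148,0],[0,0,0]],[0.024,[-0.0058,0.0143,0],[0,0,0]],[0.024,[-0.0073,0.0136,0],[0,0,0]]])

```text
time: 36.62
eef_pos: [0.5211, 0.3104, 0.0653]
tool_rot: [-0.001, 0.7, 0.714, -0.0]
contact_force: [-2.5, 1.2, -0.3]
grip_width: 0.254
finger_force: 1.3
```

Works. Now a full backward and forward stroke.

Emit:
arm_command(steps=[[0.024,[0.0073,-0.0136,0],[0,0,0]],[0.024,[0.0058,-0.0143,0],[0,0,0]],[0.024,[0.0042,-0.0148,0],[0,0,0]],[0.024,[0.0025,-0.0152,0],[0,0,0]],[0.024,[0.0008,-0.0154,0],[0,0,0]]])

```text
time: 37.25
eef_pos: [0.4453, 0.33, 0.0658]
tool_rot: [0.0, 0.7, 0.715, -0.0]
contact_force: [0.7, 0.2, 0.2]
grip_width: 0.253
finger_force: 0.6
```

Emit:
arm_command(steps=[[0.024,[-0.0008,-0.0154,0],[0,0,0]],[0.024,[-0.0025,-0.0152,0],[0,0,0]],[0.024,[-0.0042,-0.0148,0],[0,0,0]],[0.024,[-0.0058,-0.0143,0],[0,0,0]],[0.024,[-0.0073,-0.0136,0],[0,0,0]]])

```text
time: 37.88
eef_pos: [0.3747, 0.3079, 0.0659]
tool_rot: [0.001, 0.7, 0.714, 0.002]
contact_force: [16.7, 6.5, -11.6]
grip_width: 0.266
finger_force: 9.7
```

Emit:
arm_command(steps=[[0.024,[0.0073,0.0136,0],[0,0,0]],[0.024,[0.0058,0.0143,0],[0,0,0]],[0.024,[0.0042,0.0148,0],[0,0,0]],[0.024,[0.0025,0.0152,0],[0,0,0]],[0.024,[0.0008,0.0154,0],[0,0,0]]])

```text
time: 38.5
eef_pos: [0.4475, 0.3301, 0.0652]
tool_rot: [-0.0, 0.7, 0.714, -0.001]
contact_force: [-3.1, 1.9, -0.5]
grip_width: 0.256
finger_force: 1.6
```

Emit:
arm_command(steps=[[0.024,[-0.0008,0.0154,0],[0,0,0]],[0.024,[-0.0025,0.0152,0],[0,0,0]],[0.024,[-0.0042,0.0148,0],[0,0,0]],[0.024,[-0.0058,0.0143,0],[0,0,0]],[0.024,[-0.0073,0.0136,0],[0,0,0]]])

```text
time: 39.12
eef_pos: [0.5217, 0.31, 0.0658]
tool_rot: [0.0, 0.7, 0.714, -0.0]
contact_force: [-2.1, 2.0, 0.2]
grip_width: 0.256
finger_force: 1.3
```

```bash
python3 look2.py 8 | grep -A3 -E 'jaw|tray$|grip'; python3 -c "
import numpy as np;from station import bot;print(bot.get_state()['contact_force'])"
```

```text
top tray
((array([624.8, 191.7]), array([157.6, 139.5]), 1.2), 0.0767, 1163)
in-tray
((array([586.3, 156.8]), array([38.8, 49.2]), 1.1), 0.1068, 252)
((array([587. , 222.4]), array([40.9, 49.1]), 0.3), 0.1068, 266)
((array([662.7, 154.5]), array([42. , 48.2]), 2.6), 0.107, 244)
--
jaw
((array([506.7, 188.7]), array([39.2, 68.9]), 1.2), 0.0814, 249)
grip
((array([523.9, 307.5]), array([13.9,  1. ]), 2.8), 0.1167, 4)
scene tray
((array([626.6, 197.3]), array([158.9, 138.3]), 0.7), 0.0775, 1011)
in-tray
((array([589.7, 162.7]), array([42.7, 51. ]), 0.2), 0.1073, 337)
((array([589.1, 229.3]), array([43. , 49.8]), 1.4), 0.1075, 343)
((array([663.7, 161.5]), array([41.3, 50.5]), 2.0), 0.1073, 358)
--
jaw
((array([507.5, 194.3]), array([43.9, 70.7]), 0.5), 0.0807, 344)
grip
39.225 [0.5229 0.3092 0.0659] [1.05743626e-03 7.00481347e-01 7.13669812e-01 4.04670435e-04]
[0.20341249 0.36446802 0.9131732 ]
```

Emit:
arm_command(steps=[[0.024,[0.0073,-0.0136,0],[0,0,0]],[0.024,[0.0058,-0.0143,0],[0,0,0]],[0.024,[0.0042,-0.0148,0],[0,0,0]],[0.024,[0.0025,-0.0152,0],[0,0,0]],[0.024,[0.0008,-0.0154,0],[0,0,0]]])

```text
time: 39.85
eef_pos: [0.4455, 0.3301, 0.0658]
tool_rot: [0.0, 0.7, 0.715, -0.0]
contact_force: [1.1, 1.0, 0.7]
grip_width: 0.253
finger_force: 0.6
```

Emit:
arm_command(steps=[[0.024,[-0.0008,-0.0154,0],[0,0,0]],[0.024,[-0.0025,-0.0152,0],[0,0,0]],[0.024,[-0.0042,-0.0148,0],[0,0,0]],[0.024,[-0.0058,-0.0143,0],[0,0,0]],[0.024,[-0.005,-0.0095,0],[0,0,0]]])

```text
time: 40.48
eef_pos: [0.377, 0.3095, 0.0656]
tool_rot: [-0.0, 0.7, 0.714, -0.0]
contact_force: [0.7, -0.3, 0.6]
grip_width: 0.253
finger_force: 0.5
```

Emit:
arm_command(steps=[[0.024,[0.005,0.0095,0],[0,0,0]],[0.024,[0.0058,0.0143,0],[0,0,0]],[0.024,[0.0042,0.0148,0],[0,0,0]],[0.024,[0.0025,0.0152,0],[0,0,0]],[0.024,[0.0008,0.0154,0],[0,0,0]]])

```text
time: 41.1
eef_pos: [0.4478, 0.3303, 0.0654]
tool_rot: [-0.0, 0.7, 0.714, -0.0]
contact_force: [-3.4, 2.3, -0.1]
grip_width: 0.256
finger_force: 1.6
```

Emit:
arm_command(steps=[[0.024,[-0.0008,0.0154,0],[0,0,0]],[0.024,[-0.0025,0.0152,0],[0,0,0]],[0.024,[-0.0042,0.0148,0],[0,0,0]],[0.024,[-0.0058,0.0143,0],[0,0,0]],[0.024,[-0.0073,0.0136,0],[0,0,0]]])

```text
time: 41.72
eef_pos: [0.5216, 0.31, 0.0657]
tool_rot: [0.0, 0.7, 0.714, -0.0]
contact_force: [-2.4, 1.9, 0.1]
grip_width: 0.259
finger_force: 1.3
```

Emit:
arm_command(steps=[[0.024,[0.0073,-0.0136,0],[0,0,0]],[0.024,[0.0058,-0.0143,0],[0,0,0]],[0.024,[0.0042,-0.0148,0],[0,0,0]],[0.024,[0.0025,-0.0152,0],[0,0,0]],[0.024,[0.0008,-0.0154,0],[0,0,0]]])

```text
time: 42.35
eef_pos: [0.4454, 0.33, 0.0658]
tool_rot: [0.0, 0.7, 0.715, -0.0]
contact_force: [1.6, 0.7, 1.6]
grip_width: 0.255
finger_force: 0.6
```

Emit:
arm_command(steps=[[0.024,[-0.0008,-0.0154,0],[0,0,0]],[0.024,[-0.0025,-0.0152,0],[0,0,0]],[0.024,[-0.0042,-0.0148,0],[0,0,0]],[0.024,[-0.0058,-0.0143,0],[0,0,0]],[0.024,[-0.005,-0.0095,0],[0,0,0]]])

```text
time: 42.98
eef_pos: [0.3771, 0.3095, 0.0656]
tool_rot: [-0.0, 0.7, 0.714, -0.0]
contact_force: [1.3, 1.1, -0.8]
grip_width: 0.254
finger_force: 0.5
```

Emit:
arm_command(steps=[[0.024,[0.005,0.0095,0],[0,0,0]],[0.024,[0.0058,0.0143,0],[0,0,0]],[0.024,[0.0042,0.0148,0],[0,0,0]],[0.024,[0.0025,0.0152,0],[0,0,0]],[0.024,[0.0008,0.0154,0],[0,0,0]]])

```text
time: 43.6
eef_pos: [0.4478, 0.3303, 0.0654]
tool_rot: [-0.0, 0.7, 0.714, -0.0]
contact_force: [-2.6, 2.3, 0.0]
grip_width: 0.256
finger_force: 1.6
```

Emit:
arm_command(steps=[[0.024,[-0.0008,0.0154,0],[0,0,0]],[0.024,[-0.0025,0.0152,0],[0,0,0]],[0.024,[-0.0042,0.0148,0],[0,0,0]],[0.024,[-0.0058,0.0143,0],[0,0,0]],[0.024,[-0.0073,0.0136,0],[0,0,0]]])

```text
time: 44.22
eef_pos: [0.5217, 0.31, 0.0657]
tool_rot: [0.0, 0.7, 0.714, -0.0]
contact_force: [-2.2, 1.4, -0.8]
grip_width: 0.256
finger_force: 1.3
```

```bash
python3 look2.py 9 | grep -A1 -E 'jaw|tray$|grip'
```

```text
top tray
((array([625.5, 191.6]), array([158.5, 139.4]), 1.5), 0.0769, 1151)
in-tray
((array([586.5, 156.9]), array([38.5, 48.9]), 1.2), 0.1069, 249)
--
jaw
((array([521.6, 189. ]), array([38. , 70.5]), 1.2), 0.0808, 248)
grip
scene tray
((array([624.4, 196.8]), array([163.7, 138.7]), 1.2), 0.0775, 1033)
in-tray
((array([589.3, 162.5]), array([43.6, 50.9]), 1.6), 0.1076, 334)
--
jaw
((array([523.9, 194.6]), array([40.6, 70.9]), 0.5), 0.0805, 351)
grip
44.325 [0.523  0.3092 0.0659] [1.07313409e-03 7.00471886e-01 7.13679046e-01 4.51359601e-04]
```

View pics/scene9.png

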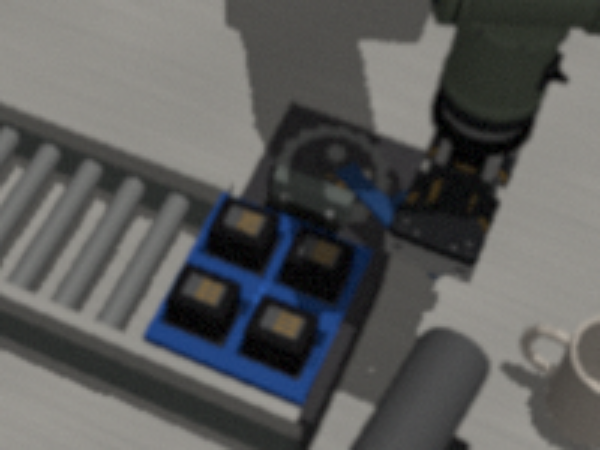

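The jaw has advanced about 28 mm, so the pad is about to touch. The tray and packs are undisturbed. Next, one more stroke.

Emit:
arm_command(steps=[[0.024,[0.0073,-0.0136,0],[0,0,0]],[0.024,[0.0058,-0.0143,0],[0,0,0]],[0.024,[0.0042,-0.0148,0],[0,0,0]],[0.024,[0.0025,-0.0152,0],[0,0,0]],[0.024,[0.0008,-0.0154,0],[0,0,0]]])

```text
time: 44.95
eef_pos: [0.4455, 0.3301, 0.0658]
tool_rot: [0.0, 0.7, 0.715, 0.0]
contact_force: [1.3, 1.9, 0.6]
grip_width: 0.257
finger_force: 0.6
```

Emit:
arm_command(steps=[[0.024,[-0.0008,-0.0154,0],[0,0,0]],[0.024,[-0.0025,-0.0152,0],[0,0,0]],[0.024,[-0.0042,-0.0148,0],[0,0,0]],[0.024,[-0.0058,-0.0143,0],[0,0,0]],[0.024,[-0.005,-0.0095,0],[0,0,0]]])

```text
time: 45.58
eef_pos: [0.377, 0.3095, 0.0656]
tool_rot: [-0.0, 0.7, 0.714, -0.0]
contact_force: [0.9, 0.7, -1.0]
grip_width: 0.252
finger_force: 0.5
```

Emit:
arm_command(steps=[[0.024,[0.005,0.0095,0],[0,0,0]],[0.024,[0.0058,0.0143,0],[0,0,0]],[0.024,[0.0042,0.0148,0],[0,0,0]],[0.024,[0.0025,0.0152,0],[0,0,0]],[0.024,[0.0008,0.0154,0],[0,0,0]]])

```text
time: 46.2
eef_pos: [0.4478, 0.3302, 0.0654]
tool_rot: [-0.0, 0.7, 0.714, -0.0]
contact_force: [-3.3, 3.0, 0.1]
grip_width: 0.255
finger_force: 1.6
```

Emit:
arm_command(steps=[[0.024,[-0.0008,0.0154,0],[0,0,0]],[0.024,[-0.0025,0.0152,0],[0,0,0]],[0.024,[-0.0042,0.0148,0],[0,0,0]],[0.024,[-0.0058,0.0143,0],[0,0,0]],[0.024,[-0.0073,0.0136,0],[0,0,0]]])

```text
time: 46.82
eef_pos: [0.5216, 0.3101, 0.0657]
tool_rot: [0.0, 0.7, 0.714, -0.0]
contact_force: [-3.2, 2.4, -0.2]
grip_width: 0.257
finger_force: 1.3
```

```bash
python3 look2.py 10 | grep -A1 -E 'jaw|tray$|grip'
```

```text
top tray
((array([624.8, 191.7]), array([157.8, 139.3]), 1.5), 0.0768, 1138)
in-tray
((array([586.1, 156.7]), array([38.1, 49. ]), 1.1), 0.107, 252)
--
jaw
((array([526.8, 188.9]), array([70.5, 35.1]), 88.6), 0.0814, 228)
grip
((array([523.8, 307.5]), array([13.7,  1. ]), 1.5), 0.1167, 4)
scene tray
((array([626.2, 197.5]), array([160.2, 138.2]), 2.2), 0.0775, 1036)
in-tray
((array([589.6, 162.5]), array([43.2, 51.3]), 3.9), 0.1075, 328)
--
jaw
((array([527.2, 195.2]), array([70.1, 35.2]), 89.7), 0.082, 279)
grip
46.925 [0.5229 0.3092 0.0659] [1.06167043e-03 7.00468396e-01 7.13682516e-01 4.07455494e-04]
```

```bash
cat > prof.py <<'E'
from h import *
for n in ['top','scene']:
    p,d=bot.capture(n); P=cloud(n,d,np.ones_like(d,bool)); m=(abs(P[:,1]-(.189 if n=='top' else .195))<.012)&(P[:,0]>.46)&(P[:,0]<.58)&(P[:,2]>0); Q=P[m]
    b=np.round(Q[:,0]/.004).astype(int)
    print(n,[(int(k*4),int(np.median(Q[b==k,2])*1000),int(np.median(p[d>-1].reshape(d.shape+(3,)).reshape(-1,3)[(d>0).ravel()][m][b==k].mean(1)))) for k in np.unique(b)])
E
python3 prof.py
```

```text
top [(460, 56, 39), (464, 53, 41), (468, 34, 41), (472, 31, 36), (476, 33, 38), (480, 32, 38), (484, 33, 39), (488, 33, 41), (492, 32, 64), (496, 31, 126), (500, 34, 110), (504, 11, 72), (508, 10, 54), (512, 63, 52), (516, 79, 61), (520, 83, 60), (524, 82, 63), (532, 47, 55), (536, 60, 43), (540, 78, 10), (544, 80, 20), (548, 77, 44), (552, 76, 55), (556, 78, 55), (560, 76, 95), (564, 75, 75), (568, 77, 43), (572, 76, 45), (576, 82, 28), (580, 82, 42)]
scene [(460, 36, 33), (464, 51, 28), (468, 47, 29), (472, 36, 30), (476, 35, 32), (480, 44, 49), (512, 84, 40), (516, 84, 44), (520, 83, 48), (524, 83, 48), (528, 74, 45), (540, 79, 27), (544, 79, 14), (548, 77, 21), (552, 77, 38), (556, 78, 71), (560, 78, 59), (564, 74, 55), (568, 74, 54), (572, 90, 44), (576, 89, 26), (580, 77, 33)]
```

```bash
python3 - <<'E'
from h import *
p,d=bot.capture('top'); x,y=map(int,proj('top',[.53,.19,.08])[0]); cv2.imwrite('pics/t11.png',cv2.resize(p[y-30:y+30,x-40:x+40,::-1],None,fx=10,fy=10,interpolation=cv2.INTER_CUBIC))
E
```

```text
(no output)
```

View pics/t11.png

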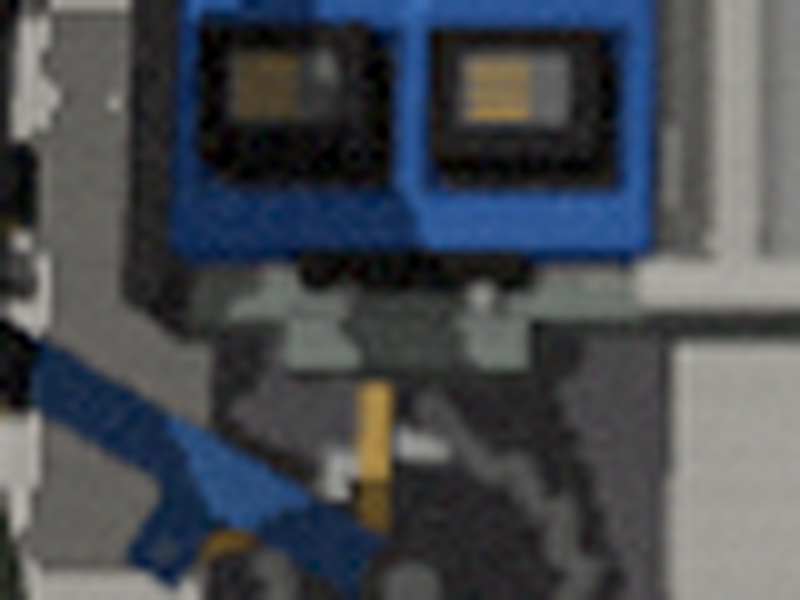

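The pad (black, rows 250–290) now just bears on the tray with little compression. One more full stroke adds 8 mm.

Emit:
arm_command(steps=[[0.024,[0.0073,-0.0136,0],[0,0,0]],[0.024,[0.0058,-0.0143,0],[0,0,0]],[0.024,[0.0042,-0.0148,0],[0,0,0]],[0.024,[0.0025,-0.0152,0],[0,0,0]],[0.024,[0.0008,-0.0154,0],[0,0,0]]])

```text
time: 47.7
eef_pos: [0.4455, 0.33, 0.0657]
tool_rot: [-0.0, 0.7, 0.714, -0.0]
contact_force: [0.6, 0.3, 0.6]
grip_width: 0.255
finger_force: 0.6
```

Emit:
arm_command(steps=[[0.024,[-0.0008,-0.0154,0],[0,0,0]],[0.024,[-0.0025,-0.0152,0],[0,0,0]],[0.024,[-0.0042,-0.0148,0],[0,0,0]],[0.024,[-0.0058,-0.0143,0],[0,0,0]],[0.024,[-0.005,-0.0095,0],[0,0,0]]])

```text
time: 48.32
eef_pos: [0.377, 0.3095, 0.0656]
tool_rot: [-0.0, 0.7, 0.714, -0.0]
contact_force: [1.1, 0.9, -1.8]
grip_width: 0.257
finger_force: 0.5
```

Emit:
arm_command(steps=[[0.024,[0.005,0.0095,0],[0,0,0]],[0.024,[0.0058,0.0143,0],[0,0,0]],[0.024,[0.0042,0.0148,0],[0,0,0]],[0.024,[0.0025,0.0152,0],[0,0,0]],[0.024,[0.0008,0.0154,0],[0,0,0]]])

```text
time: 48.95
eef_pos: [0.4476, 0.3305, 0.0653]
tool_rot: [-0.001, 0.7, 0.714, -0.0]
contact_force: [-3.6, 2.6, 1.2]
grip_width: 0.251
finger_force: 1.8
```

Emit:
arm_command(steps=[[0.024,[-0.0008,0.0154,0],[0,0,0]],[0.024,[-0.0025,0.0152,0],[0,0,0]],[0.024,[-0.0042,0.0148,0],[0,0,0]],[0.024,[-0.0058,0.0143,0],[0,0,0]],[0.024,[-0.0073,0.0136,0],[0,0,0]]])

```text
time: 49.58
eef_pos: [0.5216, 0.31, 0.0657]
tool_rot: [0.0, 0.7, 0.714, -0.0]
contact_force: [-3.0, 2.0, -0.1]
grip_width: 0.256
finger_force: 1.5
```

```bash
python3 prof.py; python3 look2.py 12 | grep -A5 -E 'tray$'; python3 - <<'E'
from h import *
p,d=bot.capture('top'); x,y=map(int,proj('top',[.53,.19,.08])[0]); cv2.imwrite('pics/t12.png',cv2.resize(p[y-30:y+30,x-40:x+40,::-1],None,fx=10,fy=10,interpolation=cv2.INTER_CUBIC))
E
```

```text
top [(460, 56, 40), (464, 53, 37), (468, 34, 40), (472, 32, 37), (476, 33, 46), (480, 33, 47), (484, 32, 43), (488, 33, 37), (492, 32, 66), (496, 31, 109), (500, 32, 91), (504, 12, 71), (508, 11, 59), (512, 10, 54), (516, 11, 43), (520, 65, 47), (524, 81, 60), (528, 83, 61), (532, 82, 60), (536, 78, 29), (540, 78, 13), (544, 79, 19), (548, 76, 41), (552, 77, 74), (556, 77, 75), (560, 76, 90), (564, 75, 74), (568, 76, 49), (572, 77, 41), (576, 81, 27), (580, 85, 30)]
scene [(460, 49, 31), (464, 46, 29), (468, 35, 28), (472, 34, 38), (476, 33, 31), (480, 34, 34), (484, 35, 57), (488, 42, 80), (492, 44, 89), (520, 81, 41), (524, 83, 44), (528, 84, 47), (532, 84, 48), (536, 81, 46), (540, 80, 28), (544, 80, 18), (548, 78, 19), (552, 78, 42), (556, 77, 54), (560, 78, 57), (564, 73, 49), (568, 78, 58), (572, 79, 47), (576, 86, 27), (580, 102, 34)]
top tray
((array([625.4, 191.7]), array([157.5, 139.8]), 1.1), 0.0768, 1128)
in-tray
((array([586.3, 156.8]), array([38.3, 48.7]), 1.4), 0.1069, 250)
((array([587.2, 222.3]), array([40.3, 48.9]), 1.4), 0.1067, 266)
((array([661.1, 222.8]), array([40.9, 50.4]), 0.6), 0.1067, 261)
((array([662. , 154.5]), array([41.6, 47.9]), 2.6), 0.1068, 250)
stop
--
scene tray
((array([626.3, 196.6]), array([159.1, 137.9]), 1.3), 0.0775, 1040)
in-tray
((array([589.6, 162.4]), array([42.4, 50.8]), 0.7), 0.1076, 332)
((array([589.5, 229.4]), array([42.8, 49.4]), 0.9), 0.1075, 340)
((array([664. , 161.4]), array([51.5, 42.3]), 88.5), 0.1074, 365)
((array([662.8, 228.4]), array([42.8, 50.5]), 0.3), 0.1073, 380)
stop
```

View pics/t12.png

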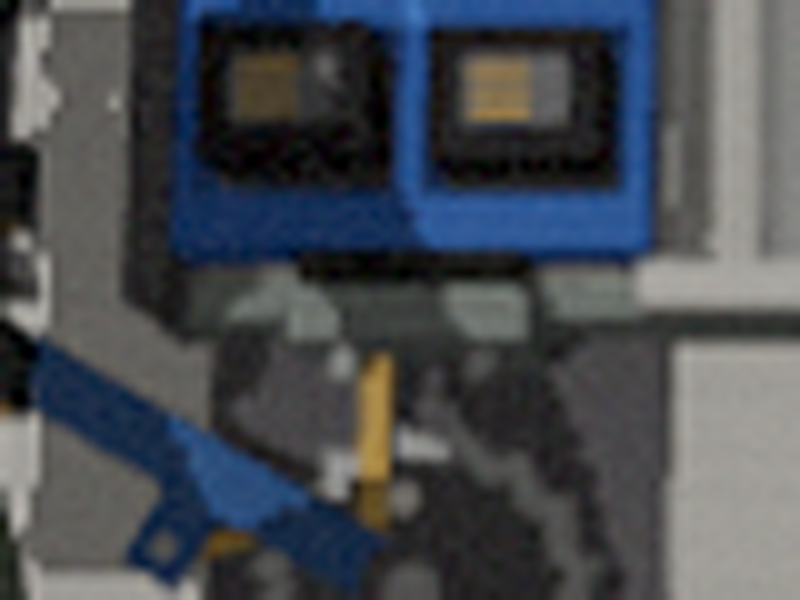

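The jaw has moved 8 mm further while the tray stayed put, so the pad is compressed about 8–10 mm. Now I return the lever to rest and let go.

Emit:
arm_command(steps=[[0.024,[0.0073,-0.0136,0],[0,0,0]],[0.024,[0.0058,-0.0143,0],[0,0,0]],[0.024,[0.0042,-0.0148,0],[0,0,0]],[0.024,[0.0025,-0.0152,0],[0,0,0]],[0.024,[0.0008,-0.0154,0],[0,0,0]]])

```text
time: 50.45
eef_pos: [0.4455, 0.33, 0.0657]
tool_rot: [-0.0, 0.7, 0.714, -0.0]
contact_force: [0.8, 1.4, 1.2]
grip_width: 0.255
finger_force: 0.6
```

Emit:
arm_command(steps=[[0.024,[-0.0008,-0.0154,0],[0,0,0]],[0.024,[-0.0025,-0.0152,0],[0,0,0]],[0.024,[-0.0042,-0.0148,0],[0,0,0]],[0.024,[-0.0058,-0.0143,0],[0,0,0]],[0.024,[-0.006,-0.0115,0],[0,0,0]]])

```text
time: 51.08
eef_pos: [0.3752, 0.3085, 0.0656]
tool_rot: [0.0, 0.7, 0.714, -0.0]
contact_force: [1.4, 0.2, 0.4]
grip_width: 0.258
finger_force: 3.2
```

Emit:
arm_command(steps=[[0.024,[0,0,0],[0,0,0]],[0.05,[0,0,0],[0,0,0]],[0.05,[0,0,0],[0,0,0]],[0.05,[0,0,-0.04],[0,0,0]],[0.05,[0,0,-0.05],[0,0,0]]])

```text
time: 51.7
eef_pos: [0.3749, 0.3083, 0.1551]
tool_rot: [-0.001, 0.7, 0.714, -0.002]
contact_force: [0.7, 0.3, 0.2]
grip_width: 0.529
finger_force: 0.0
```

Emit:
arm_command(steps=[[0.05,[0,0,-0.05],[0,0,0]],[0.05,[-0.06,0,0],[0,0,0]],[0.05,[-0.06,0,0],[0,0,0]],[0.05,[-0.06,0,0],[0,0,0]],[0.05,[-0.06,0,0],[0,0,0]]])

```text
time: 52.32
eef_pos: [0.3808, 0.0674, 0.2058]
tool_rot: [0.0, 0.7, 0.714, 0.0]
contact_force: [1.6, -0.9, -0.3]
grip_width: 0.535
finger_force: 0.0
```

Emit:
arm_command(steps=[[0.05,[0,0,0],[0,0,0]],[0.05,[0,0,0],[0,0,0]]])

```text
time: 52.58
eef_pos: [0.381, 0.0694, 0.2056]
tool_rot: [-0.0, 0.7, 0.714, 0.0]
contact_force: [-0.1, 0.3, -0.3]
grip_width: 0.53
finger_force: 0.0
```

```bash
python3 prof.py; python3 look2.py 13 | grep -v '^((.*\[1' ; python3 look.py 13b | grep -A3 case
```

```text
top [(480, 33, 95), (484, 31, 68), (488, 32, 72), (492, 31, 107), (496, 31, 133), (500, 33, 118), (504, 11, 84), (508, 10, 64), (512, 9, 61), (516, 10, 61), (520, 64, 51), (524, 81, 98), (528, 82, 103), (532, 81, 103), (536, 79, 72), (540, 77, 18), (544, 79, 25), (548, 77, 75), (552, 76, 91), (556, 77, 88), (560, 76, 90), (564, 76, 86), (568, 75, 50), (572, 80, 35), (576, 81, 30), (580, 90, 36)]
scene [(460, 50, 39), (464, 49, 34), (468, 49, 33), (472, 34, 41), (476, 36, 84), (480, 34, 81), (484, 36, 55), (488, 42, 105), (516, 79, 78), (520, 82, 70), (524, 83, 77), (528, 84, 84), (532, 82, 83), (536, 80, 59), (540, 79, 26), (544, 80, 24), (548, 79, 33), (552, 79, 59), (556, 77, 71), (560, 78, 63), (564, 74, 52), (568, 77, 57), (572, 80, 44), (576, 88, 36), (580, 90, 31)]
top tray
in-tray
((array([586.3, 156.9]), array([38. , 48.9]), 0.8), 0.1069, 251)
((array([587.4, 222.2]), array([40.7, 49.1]), 1.0), 0.1069, 267)
((array([661.7, 154.9]), array([42.9, 48.4]), 0.1), 0.1069, 249)
((array([661.1, 222.7]), array([40.5, 51.2]), 1.0), 0.1066, 267)
stop
jaw
((array([527.8, 187.9]), array([
[... 184 characters left out ...]
8)
((array([664. , 161.5]), array([41.5, 50.4]), 1.8), 0.1075, 364)
((array([662.9, 228.6]), array([41.5, 50.5]), 0.6), 0.1073, 376)
stop
((array([607. , 237.8]), array([ 7.1, 34.9]), 10.5), 0.0852, 40)
((array([681.3, 238.1]), array([ 5.3, 33.1]), 9.2), 0.0868, 33)
jaw
((array([531.9, 194.7]), array([26.4, 70.5]), 1.1), 0.0823, 247)
grip
52.775 [0.3808 0.0706 0.2056] [-2.86202169e-04  6.98791838e-01  7.15325016e-01 -8.11708679e-05]
case
((array([ 437.5, -388. ]), array([100.4,  56.6]), 85.3), 0.0327, 620)
scene packs
tray
--
case
((array([ 438.3, -383.6]), array([99.9, 58.9]), 85.4), 0.0308, 395)
52.875 [0.3808 0.0704 0.2056] [-1.95076796e-04  6.98873756e-01  7.15245013e-01 -8.29374625e-05]
```

View pics/scene13b.png

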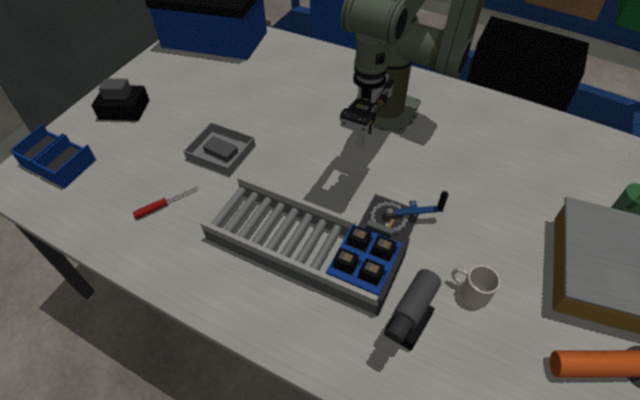

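The final view shows the case in the bin (220,148), the tray home with four packs (368,255), the lever at its rest end (443,200) and the bystanders untouched. The jaw still holds the pad compressed.

```bash
python3 -c "
from station import bot;print(bot.hand_in())"
```

```text
the job is handed in; nothing more can be done
None
```

The job is handed in, with no verdict returned: the bit case is in the bin, all four packs stand in the tray, the tray is home against the stop, the clamp pad is pressed back about 8–10 mm (estimated from images), and the lever is released at its rest end.

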